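Build up a spring-seat spacer pack on its pin block

TASK

Build up the spring-seat pack: put the orange dust cover from the blue pin block into the green tray, then lay every bare-aluminium spacer plate on the bench flat on the block, lengthwise with the block and with all holes in line over its socket, and the red cap plate on top of them. Only then take the steel rod out of its black stand and pass it tapered end first down through the whole stack, fully home in the socket, and slide the brass bushing, flange down, over the rod until it sits on the cap plate. Leave the other things on the bench where they are.

Things in the scene. Friction and masses are not known exactly. Their poses are not given: they have to be found in the camera images.
- block: blue pin block fixed to the bench, 140 (its x) x 100 (y) x 50 (z) mm, with a round blind socket in the middle of its top; origin: centre of the underside, z up
- socket (a point): centre of the mouth of the pin block's socket, on its top face 50 mm above the bench; the socket is 17.5 mm wide and 44 mm deep (its floor is 6 mm above the bench), open upward
- spacer1: bare-aluminium spacer plate, flat rectangular bar 110 (its x) x 44 (its y) x 14 (z) mm with a 19.5 mm round hole through its middle; origin: centre of the underside, on the hole's axis; z up as it lies. Either end may point either way. About 0.18 kg. Two to four of the spacers are present.
- spacer2: bare-aluminium spacer plate, flat rectangular bar 110 (its x) x 44 (its y) x 14 (z) mm with a 19.5 mm round hole through its middle; origin: centre of the underside, on the hole's axis; z up as it lies. Either end may point either way. About 0.18 kg. Two to four of the spacers are present.
- spacer3: bare-aluminium spacer plate, flat rectangular bar 110 (its x) x 44 (its y) x 14 (z) mm with a 19.5 mm round hole through its middle; origin: centre of the underside, on the hole's axis; z up as it lies. Either end may point either way. About 0.18 kg. Two to four of the spacers are present.
- spacer4: bare-aluminium spacer plate, flat rectangular bar 110 (its x) x 44 (its y) x 14 (z) mm with a 19.5 mm round hole through its middle; origin: centre of the underside, on the hole's axis; z up as it lies. Either end may point either way. About 0.18 kg. Two to four of the spacers are present.
- cap: red cap plate, flat rectangular bar 110 (its x) x 44 (its y) x 14 (z) mm with a 19.5 mm round hole through its middle; origin: centre of the underside, on the hole's axis; z up as it lies. Either end may point either way. 0.25 to 0.5 kg.
- cover: orange plastic dust cover lying loose over the socket on the block's top: a disc 50 mm across and 8 mm thick with a round knob 20 mm across and 26 mm tall on it (34 mm tall in all); origin: centre of its underside, z up. 0.06 kg.
- tray: green open tray fixed to the bench, 80 x 80 mm outside, 25 mm high, walls and floor about 4 mm; origin: centre of its underside
- rod: plain steel rod, 16 mm thick and 175 mm long, upright in the stand at the start, its lowest 10 mm tapering to 10 mm; origin: centre of its lower (tapered) end, z along the rod towards the plain upper end. 0.2 to 0.33 kg. When home in the block's socket its lower end is 6 mm above the bench. It lifts straight out.
- stand: black stand block fixed to the bench, 60 x 60 x 50 mm, with an 18 mm blind hole 40 mm deep in its top that holds the rod (its floor is 10 mm above the bench); origin: centre of the underside
- bushing: brass flanged bushing standing on its flange: flange 60 mm across and 10 mm thick, above it a barrel 36 mm across (nearly round), 70 mm tall in all, with a 19 mm bore right through; origin: centre of the flange's underside, z up through the bore. 0.2 to 0.42 kg.
- spraycan: bystander: spray can, 58 mm across, 170 mm tall, upright; leave it alone
- wrench: bystander: wrench 180 mm long lying at the back; leave it alone
- driver: bystander: red screwdriver 200 mm long lying at the back; leave it alone
- mug: bystander: white mug, 80 mm across, 90 mm tall; leave it alone
- bigsocket: bystander: steel wrench socket, 36 mm across, 70 mm tall, upright; leave it alone
- smallsocket: bystander: steel wrench socket, 30 mm across, 65 mm tall, upright; leave it alone
There are look-alikes about, which are no part of the job. What is shaped like the cap but pink or purple is not meant.

How it is judged:
By the outcome, as a careful person would: the job done as asked, in the order asked, and still so for the second after the job is handed in, with the robot touching nothing.
Of spacer1, spacer2, spacer3, spacer4 only 2 to 4 are there at a start; the rules pass over those that are not, and their reading is None.
At some moment in a run one of bushing, cover may be knocked a few centimetres aside while the robot is not near it.
It also fails if it takes over 210 s, if anything falls off the work surface, if the arm or the gripper's body presses on something with over 40 N, if the wrist force passes 120 N, or if a joint passes its speed limit or range.

ROBOT

A 6-joint arm with a two-finger parallel gripper is mounted at the origin on the work surface. World frame = base frame: x ahead of the robot, y to its left, z up, the work surface at z = 0. Lengths are in mm, angles in rad, forces in N, time in s.
With the tool pointing down it reaches from about 350 to 975 mm from the base axis. Payload 7.1 kg.
Tool frame: the origin (TCP) lies between the finger pads; the fingertips stand 14 mm ahead of it and the grasp point (between the pads) lies 5 mm behind it (ctrl.tcp_to_tips is the distance from the TCP to the fingertips, in mm); z points along the fingers, y is the line along which they close (so a half turn about z gives the same grasp; the last joint's range is limited). The gripper opens to 88 mm and grips with 3 to 60 N. Pads are 20 mm wide; open, the fingers measure 115 mm over their backs; the gripper's body (75 mm by 178 mm) begins 61 mm behind the grasp point.
Start: joints at [1.292, 0.423, 1.63, -0, 1.089, -0.019], TCP at [160.523, 604.018, 236.675] pointing down, gripper open.
Joint ranges: [-3, 3], [-0.9, 2.11], [0.09, 2.58], [-1.31, 4.45], [0.11, 2.69], [-2.54, 2.54]. Speed limits (rad/s): [2.39, 2.39, 3.01, 3.14, 3.14, 3.14].

INTERFACE

Orientations are given as a rotation vector (axis times angle).
In Python, from workcell import ctrl gives the robot as it stands.
- The arm moves only by the tool apply_moves, never from a script. Its argument "series" is a list that holds one entry, the list of rows, each a list of 7 numbers: the shift along the tool's x, y, z in cm, then the turn, a rotation vector about the tool's x, y, z in degrees, then the opening, from 0 (shut) to 1 (fully open). A call has 1 to 12 rows; each row shifts and turns the commanded pose from where the row before left it, along the tool's axes as they then stand; what a row does not reach is not made up. A row lasts 1/10 s, in which the tool goes at most 50 mm and 8.59 degrees, less where a joint would pass 70% of its speed; a pose out of reach is approached as far as the arm can. A call with a gripper value outside its range is refused whole. The fingers move at their own pace and stop on an object; the grip force is fixed at half the most. Time passes only in rows, so rows that do not move let the fingers close. It gives the time, the measured TCP pose, the force and the opening at its end, in the units of the state.
- ctrl.get_obs(): the state, without advancing time (a new reading comes with each control period).
- ctrl.get_image(name): name is "side" or "top"; returns a dict with "img" (400x640x3 uint8, blue, green, red), "K" (3x3 intrinsics, pixels), "dist" ([k1, k2, p1, p2, k3] as OpenCV has them; the pictures are not rectified), "cam_to_world" (4x4, takes a point from camera to world coordinates). Camera axes: x right, y down, z forward; pixel columns grow to the right and rows downward; lengths in mm; the calibration is good to about 2 mm. A picture is of the moment at which its call begins. There is no depth.
- ctrl.close_job(): hands the job in, once; it reports no verdict.
The state is a dict: "t": time; "qpos": joint angles; "qvel": joint speeds; "joint_torque": joint torques, N m; "ee_pos": TCP position; "orientation": TCP orientation; "ft_force": force on the tool from outside, world axes, zero at the start; "moment": the same for the moment, N m; "width": finger opening in mm.
Only numpy, scipy, OpenCV 4.12 (cv2) and the standard library are available. Lean on these libraries where they do the work, as an engineer would, in place of code of your own. Each camera call takes 0.05 s, during which the arm holds its last target. There are 200 camera calls.

## Working session

There is one attempt and no reset: what is moved stays moved. The work goes in short steps, Python scripts to look and compute and a tool call to move; the robot and the scene stay as the last step left them, time stands still between calls to the robot, and variables do not carry over. Pictures are saved under pics/ and viewed, on a budget of 14 in all, crops included, one or two more only if the job needs it, and the job is handed in when it is done.

Besides the shell and the picture viewer there is one more tool, called after "Emit:" by a JSON object that holds its "fn" and its "kwargs", one argument or row to a line. apply_moves: Moves the arm, as the interface text tells. Its arguments: {"type":"object","properties":{"series":{"type":"array","items":{"type":"array","items":{"type":"array","items":{"type":"number"}}}}},"required":["series"]}

```bash
ls; mkdir -p pics; python3 - <<'E'
from workcell import ctrl
import cv2
o=ctrl.get_obs();print(o)
for n in("top","side"):
    d=ctrl.get_image(n);cv2.imwrite(f"pics/{n}0.png",d["img"]);print(n,d["K"],d["dist"],d["cam_to_world"])
E
```

```text
pics
{'t': 0.0, 'qpos': array([ 1.29199343e+00,  4.23846442e-01,  1.63068911e+00, -2.70554880e-05,
        1.08859662e+00, -1.90029019e-02]), 'qvel': array([-0.00063979, -0.00223361, -0.00103863, -0.00077249, -0.00112727,
       -0.00112262]), 'joint_torque': array([ 4.05943429e-04, -5.44618213e+01, -2.73666877e+01,  6.44867029e-02,
        2.27453263e-02, -1.32695227e-04]), 'ee_pos': array([160.39044449, 603.51371339, 235.89853473]), 'orientation': array([-4.06899950e-01, -3.11492295e+00,  2.39694472e-03]), 'ft_force': array([-0.92697136, -0.50388807,  0.29622361]), 'moment': array([0.01996957, 0.01743503, 0.05557987]), 'width': 87.35814456421883}
top [[444.62587626   0.         324.93667964]
 [  0.         444.62587626 191.69464302]
 [  0.           0.           1.        ]] [-0.09484175  0.          0.          0.          0.        ] [[-3.42195617e-03 -9.95067244e-01  9.91436856e-02  4.59948237e+02]
 [-9.99993387e-01  3.52720720e-03  8.86337908e-04  3.63498403e+01]
 [-1.23166614e-03 -9.91399969e-02 -9.95072733e-01  1.12767241e+03]
 [ 0.00000000e+00  0.00000000e+00  0.00000000e+00  1.00000000e+00]]
side [[404.71477606   0.         316.9017521 ]
 [  0.         404.71477606 196.24804113]
 [  0.           0.           1.        ]] [-0.04792109  0.          0.          0.          0.        ] [[ 9.83840283e-01 -1.29286093e-01  1.23868493e-01  4.29036245e+02]
 [-1.78234084e-01 -7.73076717e-01  6.08756931e-01 -6.05321079e+02]
 [ 1.70560427e-02 -6.20997179e-01 -7.83627204e-01  9.18010262e+02]
 [ 0.00000000e+00  0.00000000e+00  0.00000000e+00  1.00000000e+00]]
```

View pics/top0.png

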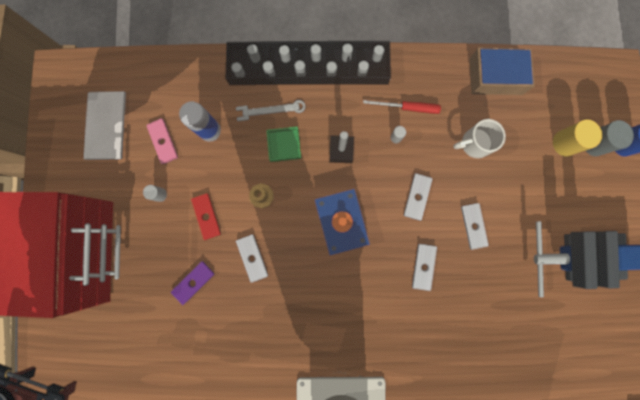

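View pics/side0.png

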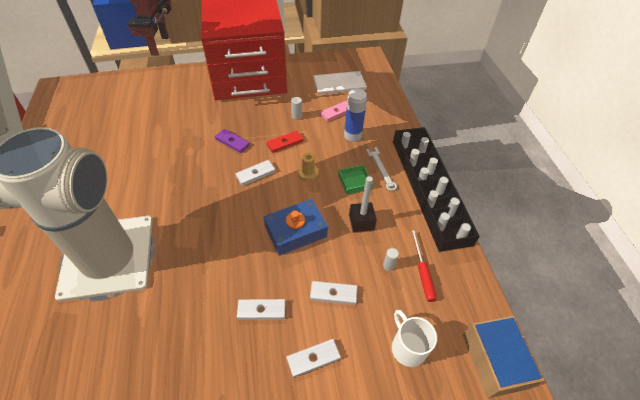

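```bash
cat > h.py <<'E'
import numpy as np, cv2
from scipy.spatial.transform import Rotation as Rn
from workcell import ctrl
def ray(d,px):
    px=np.asarray(px,float).reshape(-1,1,2)
    u=cv2.undistortPoints(px,d["K"],np.array(d["dist"]))[:,0]
    M=d["cam_to_world"]; r=np.c_[u,np.ones(len(u))]@M[:3,:3].T
    return M[:3,3],r
def onz(d,px,z):
    c,r=ray(d,px); return (c+r*((z-c[2])/r[:,2])[:,None])[:,:2]
def proj(d,P):
    M=np.linalg.inv(d["cam_to_world"]); P=np.atleast_2d(np.array(P,float))
    return cv2.projectPoints(P,cv2.Rodrigues(M[:3,:3])[0],M[:3,3],d["K"],np.array(d["dist"]))[0][:,0]
S=4
def up(img): return cv2.resize(img,None,fx=S,fy=S,interpolation=cv2.INTER_CUBIC)
def full(p): return (np.asarray(p,float)+.5)/S-.5   # upscaled -> original pixel
def blobs(mask,amin):
    cs,_=cv2.findContours(mask.astype(np.uint8),cv2.RETR_EXTERNAL,cv2.CHAIN_APPROX_NONE)
    return [c[:,0] for c in cs if cv2.contourArea(c)>amin*S*S]
def rect(d,c,z):
    "min rectangle on plane z: centre, long, short, yaw of the long side (deg, mod 180)"
    p=onz(d,full(c),z).astype(np.float32); (m,(w,h),a)=cv2.minAreaRect(p)
    if w<h: w,h,a=h,w,a+90
    return np.array(m),w,h,(a+90)%180-90
def hole(d,c,z):
    "dark hole within contour c -> centre on plane z"
    g=up(cv2.cvtColor(d["img"],cv2.COLOR_BGR2GRAY)); m=np.zeros_like(g); cv2.fillPoly(m,[c.astype(np.int32)],1)
    m=cv2.erode(m,np.ones((17,17)))
    v=g[m>0]; t=(np.median(v)+v.min())/2
    n,_,st,ce=cv2.connectedComponentsWithStats(((m>0)&(g<t)).astype(np.uint8))
    i=1+np.argmax(st[1:,4]); return onz(d,full(ce[i]),z)[0],st[i,2:4]/S
def state():
    o=ctrl.get_obs(); R=Rn.from_rotvec(o["orientation"]); return o,R
def go(x,y,z,yaw=None):
    "delta to tool target: cm in the tool axes, deg about tool z; yaw=direction of the tool y axis in world, mod 180. shift given for BEFORE the turn, all axes"
    o,R=state(); l=R.inv().apply(np.array([x,y,z])-o["ee_pos"])/10
    ty=R.apply([0,1,0]); cur=np.degrees(np.arctan2(ty[1],ty[0]))
    tz=R.apply([0,0,1])
    # residual tilt: rotation bringing tool z to straight down, in the tool frame
    tl=R.inv().apply(np.cross(tz,[0,0,-1]))*57.3
    t=0 if yaw is None else -(((yaw-cur)+90)%180-90)
    print("t %.1f pos %s yaw %.1f w %.1f F %s"%(o["t"],np.round(o["ee_pos"],1),cur,o["width"],np.round(o["ft_force"],1)),"\n shift",np.round(l,2),"turn z %.1f"%t,"tilt fix",np.round(tl[:2],2),"j1,j6",np.round(o["qpos"][[0,5]],2))
E
cat > m1.py <<'E'
from h import *
T=ctrl.get_image("top"); D=ctrl.get_image("side")
for n,d in(("top",T),("side",D)):
    hs=cv2.cvtColor(up(d["img"]),cv2.COLOR_BGR2HSV); H,Sa,V=[hs[...,i].astype(int) for i in range(3)]
    print(n)
    def show(name,mask,z,amin,do_hole=False,roi=None):
        for c in blobs(mask,amin):
            m,w,h,a=rect(d,c,z)
            px=full(c.mean(0)); 
            if not(250<np.hypot(*m)<1000 and m[0]>150): continue
            print(name,"px",px.round(0),"c",m.round(1),"wh %.0f %.0f yaw %.1f"%(w,h,a),*( [ (q[0].round(1),q[1]) for q in [hole(d,c,z)]] if do_hole and 80<w<140 else []))
    show("alu",(Sa<40)&(V>150),14,250,True)
    show("red",((H<6)|(H>174))&(Sa>170)&(V>110),14,250,True)
    show("blue",(H>100)&(H<128)&(Sa>100)&(V>40),50,1200)
    show("orange",(H>5)&(H<14)&(Sa>175)&(V>130),58,80)
    show("green",(H>45)&(H<85)&(Sa>80),25,300)
    show("brass",(H>17)&(H<30)&(Sa>110)&(V>60),10,100)
E
python3 m1.py; python3 - <<'E'
import cv2,numpy as np
t=cv2.imread('pics/top0.png');s=cv2.imread('pics/side0.png')
a=cv2.resize(t[120:260,220:380],(640,560),interpolation=2)
cv2.imwrite('pics/c1.png',a)
b=cv2.resize(s[140:260,230:390],(800,600),interpolation=2);cv2.imwrite('pics/c2.png',b)
E
```

```text
top
alu px [546. 271.] c [ 352.2 -540.8] wh 98 77 yaw 0.6 (array([ 390.9, -513.1]), array([3., 1.]))
alu px [425. 267.] c [ 381.3 -210.5] wh 111 45 yaw -9.1 (array([ 380.7, -210. ]), array([7.25, 7.5 ]))
alu px [251. 258.] c [405.2 221.9] wh 111 45 yaw 20.5 (array([404.6, 221.7]), array([7.25, 7.25]))
alu px [475. 226.] c [ 483.3 -341.4] wh 111 45 yaw 10.9 (array([ 482.1, -340.8]), array([7., 7.]))
alu px [418. 197.] c [ 557.6 -197.6] wh 112 45 yaw -16.3 (array([ 557.1, -197.3]), array([7.5, 7. ]))
alu px [479. 140.] c [ 701.  -369.8] wh 131 86 yaw -46.7 (array([ 713.8, -397.2]), array([24.75, 22.25]))
red px [206. 216.] c [510.3 338.9] wh 107 42 yaw 18.8 (array([507.7, 342.4]), array([7.  , 6.75]))
red px [ 32. 253.] c [412.  822.9] wh 322 167 yaw -0.0
blue px [506.  66.] c [ 890.5 -429.4] wh 129 87 yaw -89.9
green px [284. 144.] c [692.4 141.7] wh 82 80 yaw 6.3
brass px [261. 195.] c [562.6 199.9] wh 60 57 yaw 34.7
brass px [577. 138.] c [ 713.1 -631.7] wh 149 80 yaw -68.4
side
alu px [313. 357.] c [ 484.  -341.6] wh 110 45 yaw 10.8 (array([ 482.9, -341.5]), array([8.25, 8.5 ]))
al
[... 298 characters left out ...]
25, 7.  ]))
alu px [255. 171.] c [405.2 221.5] wh 112 46 yaw 20.9 (array([404.8, 222.1]), array([5.75, 4.5 ]))
alu px [343.  85.] c [749.3 585.3] wh 180 168 yaw -0.4
red px [427. 281.] c [ 791.6 -209.2] wh 109 27 yaw 84.2 (array([ 786.9, -256.6]), array([3.5, 1.5]))
red px [284. 141.] c [510.5 335.8] wh 116 57 yaw 19.0 (array([508.7, 342.1]), array([5.25, 3.25]))
blue px [508. 352.] c [ 894.2 -414.1] wh 133 94 yaw 89.9
blue px [294. 223.] c [494.9  -4. ] wh 140 102 yaw 14.7
orange px [295. 220.] c [495.7  -4.5] wh 49 48 yaw 42.5
green px [353. 178.] c [692.  134.9] wh 96 86 yaw -83.4
brass px [308. 173.] c [562.8 193.8] wh 58 54 yaw -0.2
brass px [308. 162.] c [570.  238.7] wh 74 33 yaw 81.0
```

View pics/c1.png

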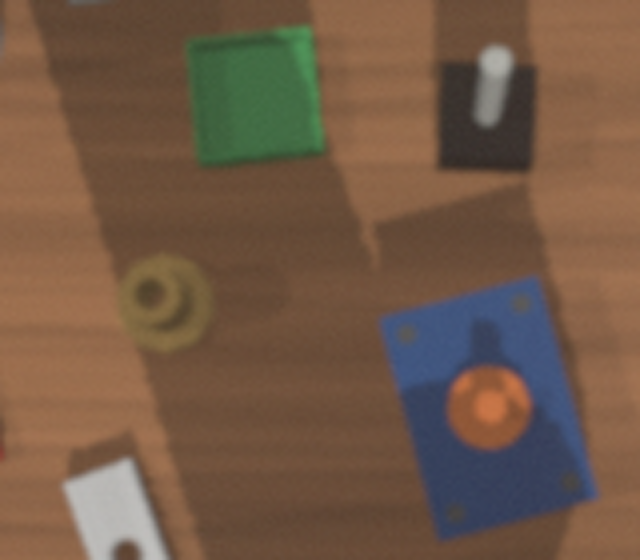

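```bash
cat > m2.py <<'E'
from h import *
T=ctrl.get_image("top"); D=ctrl.get_image("side")
for n,d in(("top",T),("side",D)):
    hs=cv2.cvtColor(up(d["img"]),cv2.COLOR_BGR2HSV); H,Sa,V=[hs[...,i].astype(int) for i in range(3)]
    h,w=H.shape; b0=proj(d,[495,-4,50])[0]*S; yy,xx=np.mgrid[:h,:w]; near=np.hypot(xx-b0[0],yy-b0[1])<50*S
    m=near&(((H>100)&(H<135)&(Sa>50))|((H<15)&(Sa>175)&(V>100)))
    m=cv2.morphologyEx(m.astype(np.uint8),cv2.MORPH_CLOSE,np.ones((31,31)))
    for c in blobs(m,900): print(n,"block",rect(d,c,50))
    m=near&(H>2)&(H<15)&(Sa>175)&(V>100)
    for c in blobs(m,40): print(n,"cover",rect(d,c,58), full(c.mean(0)))
    # rod: bright, grey, near the stand
    s0=proj(d,[690,15,110])[0]*S
    m=(np.hypot(xx-s0[0],yy-s0[1])<35*S)&(Sa<70)&(V>100)
    for c in blobs(m,40):
        e=c[np.argsort(c[:,1])]; print(n,"rod px",full(c.min(0)),full(c.max(0)),"fit",[np.round(v,1) for v in cv2.minAreaRect(c.astype(np.float32))])
    m=(np.hypot(xx-s0[0],yy-s0[1])<50*S)&(V<60)
    for c in blobs(m,100): print(n,"stand",rect(d,c,50))
E
python3 m2.py; python3 -c "
from h import *
go(495,-4,200,104.7)"
```

```text
top block (array([494.88839722,  -3.0296402 ]), 138.81398010253906, 100.19735717773438, 14.977965354919434)
top rod px [338.625 130.625] [348.375 150.875] fit [array([1369. ,  563.6]), array([37.5, 81.4]), np.float64(17.3)]
top stand (array([672.78887939,  -3.19112015]), 60.94429016113281, 51.80156707763672, -2.8438262939453125)
side block (array([495.43069458, -15.94069672]), 147.1909942626953, 127.1895523071289, 14.878969192504883)
side cover (array([495.77792358,  -4.50247192]), 48.785430908203125, 48.05213928222656, 42.476200103759766) [295.1122449  219.64795918]
side rod px [359.625 175.375] [372.125 214.375] fit [array([1463.6,  781.4]), array([ 29.2, 158.6]), np.float64(11.7)]
side rod px [372.625 156.875] [396.625 190.375] fit [array([1540.2,  692.9]), array([157.4,  41.6]), np.float64(63.4)]
side stand (array([672.31500244, -18.21368408]), 86.9539794921875, 65.57320404052734, 86.36212921142578)
side stand (array([847.47515869, 107.18598938]), 188.591552734375, 24.366846084594727, -89.8682049959898)
t 0.3 pos [160.5 603.9 236.4] yaw 75.1 w 87.7 F [ 0.2 -0.1  0.7] 
 shift [-47.94 -50.15   3.67] turn z -29.6 tilt fix [-0.03 -0.  ] j1,j6 [ 1.29 -0.02]
```

View pics/c2.png

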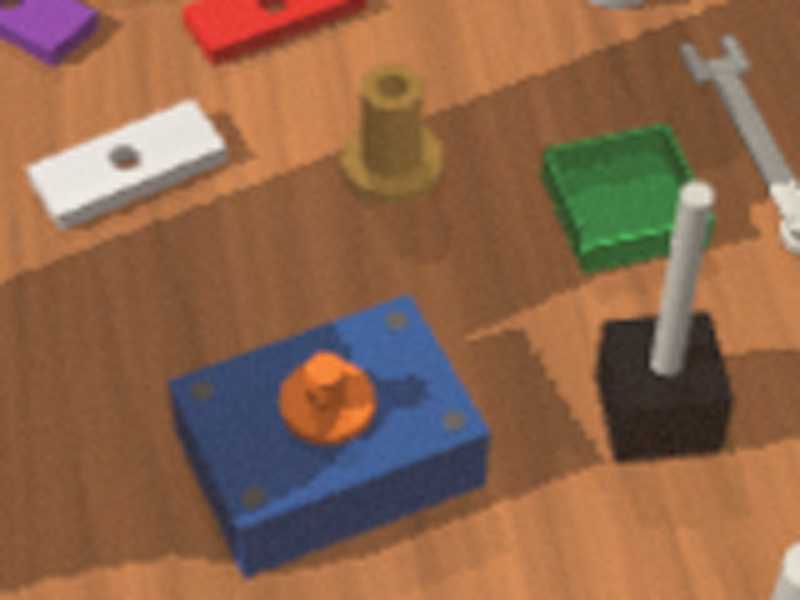

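Emit:
{"fn": "apply_moves", "kwargs": {
  "series": [
    [[-3.2,-3.34,0,0,0,0,1],[-3.2,-3.34,0,0,0,0,1],[-3.2,-3.34,0,0,0,0,1],[-3.2,-3.34,0,0,0,0,1],[-3.2,-3.34,0,0,0,0,1],[-3.2,-3.34,0,0,0,0,1],[-3.2,-3.34,0,0,0,0,1],[-3.2,-3.34,0,0,0,0,1]]
  ]
}}

```text
t: 1.1
ee_pos: [339.9, 278.4, 236.9]
orientation: [0.406, 3.115, 0.001]
ft_force: [1.6, 0.7, -0.1]
width: 87.9
```

Emit:
{"fn": "apply_moves", "kwargs": {
  "series": [
    [[-3.2,-3.34,0,0,0,0,1],[-3.2,-3.34,0,0,0,0,1],[-3.2,-3.34,0,0,0,0,1],[-3.2,-3.34,0,0,0,0,1],[-3.2,-3.34,0,0,0,0,1],[-3.2,-3.34,0,0,0,0,1],[-3.2,-3.34,0,0,0,0,1],[0,0,0,0,0,-7.4,1],[0,0,0,0,0,-7.4,1],[0,0,0,0,0,-7.4,1],[0,0,0,0,0,-7.4,1],[0,0,0,0,0,0,1]]
  ]
}}

```text
t: 2.3
ee_pos: [495.7, -3.6, 236.7]
orientation: [-0.404, 3.116, -0.0]
ft_force: [0.7, 0.4, -0.2]
width: 87.6
```

```bash
python3 -c "
from h import *
go(495.7,-4.5,75,104.9)"
```

```text
t 2.3 pos [495.7  -3.6 236.7] yaw 104.8 w 87.6 F [ 0.7  0.4 -0.2] 
 shift [ 0.02 -0.09 16.17] turn z -0.1 tilt fix [-0.  0.] j1,j6 [-0.03 -1.86]
```

Emit:
{"fn": "apply_moves", "kwargs": {
  "series": [
    [[0,-0.1,4,0,0,0,1],[0,0,4,0,0,0,1],[0,0,4,0,0,0,1],[0,0,2.5,0,0,0,1],[0,0,1.7,0,0,0,1],[0,0,0,0,0,0,0],[0,0,0,0,0,0,0],[0,0,0,0,0,0,0],[0,0,0,0,0,0,0],[0,0,0,0,0,0,0],[0,0,0,0,0,0,0],[0,0,0,0,0,0,0]]
  ]
}}

```text
t: 3.5
ee_pos: [496.1, -4.5, 75.0]
orientation: [-0.402, 3.115, -0.0]
ft_force: [0.2, 0.4, -0.6]
width: 35.8
```

Emit:
{"fn": "apply_moves", "kwargs": {
  "series": [
    [[0,0,0,0,0,0,0],[0,0,-2,0,0,0,0],[0,0,-4,0,0,0,0],[0,0,-4,0,0,0,0],[0,0,-4,0,0,0,0],[0,0,0,0,0,0,0]]
  ]
}}

```text
t: 4.1
ee_pos: [499.0, -4.5, 219.6]
orientation: [-0.401, 3.107, -0.002]
ft_force: [0.3, -0.6, -1.5]
width: 18.9
```

```bash
python3 -c "
from h import *
go(692,140,213)
T=ctrl.get_image('top')
cv2.imwrite('pics/c3.png',cv2.resize(T['img'][110:270,230:390],(640,640)[::1],interpolation=2)[:600])"
```

```text
t 4.1 pos [499.   -4.5 219.6] yaw 104.7 w 18.9 F [ 0.3 -0.6 -1.5] 
 shift [-22.33   9.08   0.83] turn z 0.0 tilt fix [-0.15  0.51] j1,j6 [-0.03 -1.86]
```

View pics/c3.png

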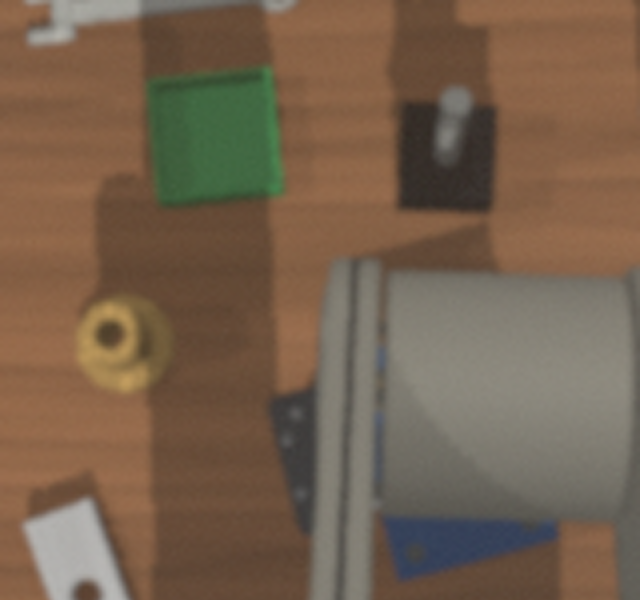

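Emit:
{"fn": "apply_moves", "kwargs": {
  "series": [
    [[0,0,0,0,0,0,0],[0,0,0,0,0,0,0],[0,0,0,0,0,0,0]]
  ]
}}

```text
t: 4.45
ee_pos: [495.1, -4.4, 213.2]
orientation: [0.402, -3.113, -0.001]
ft_force: [0.6, -0.2, -0.1]
width: 18.9
```

```bash
python3 -c "
from h import *
go(692,140,213)
T=ctrl.get_image('side')
cv2.imwrite('pics/c4.png',cv2.resize(T['img'][80:260,200:440],(800,600),interpolation=2))"
```

```text
t 4.5 pos [495.1  -4.4 213.2] yaw 104.7 w 18.9 F [ 0.6 -0.2 -0.1] 
 shift [-22.72   8.97  -0.04] turn z 0.0 tilt fix [ 0.05 -0.16] j1,j6 [-0.03 -1.86]
```

View pics/c4.png

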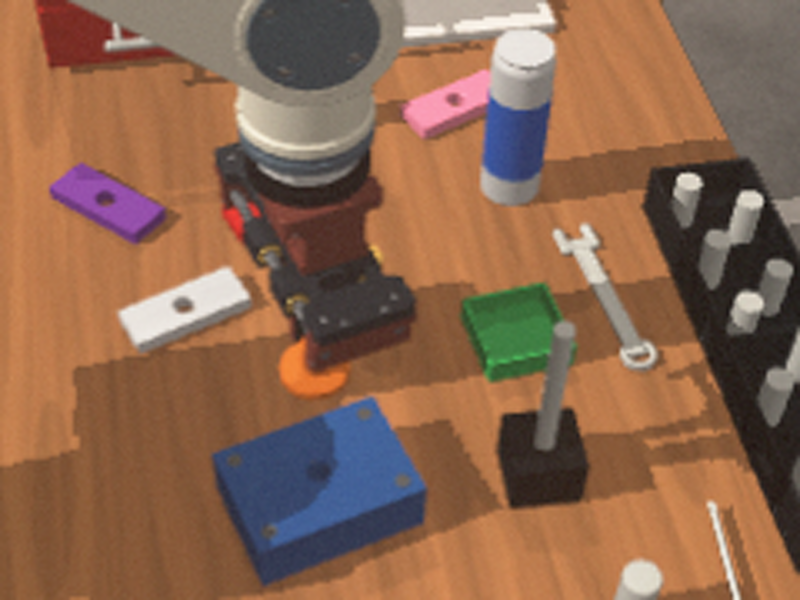

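Emit:
{"fn": "apply_moves", "kwargs": {
  "series": [
    [[-3.25,1.28,0,0,0,0,0],[-3.25,1.28,0,0,0,0,0],[-3.25,1.28,0,0,0,0,0],[-3.25,1.28,0,0,0,0,0],[-3.25,1.28,0,0,0,0,0],[-3.25,1.28,0,0,0,0,0],[-3.22,1.29,0,0,0,0,0],[0,0,4,0,0,0,0],[0,0,4,0,0,0,0],[0,0,4,0,0,0,0],[0,0,2,0,0,0,0],[0,0,0,0,0,0,0]]
  ]
}}

```text
t: 5.7
ee_pos: [689.7, 139.5, 69.5]
orientation: [0.401, -3.107, 0.001]
ft_force: [0.2, -0.3, -1.4]
width: 18.5
```

```bash
python3 -c "
from h import *
go(692,140,36)
T=ctrl.get_image('side')
cv2.imwrite('pics/c5.png',cv2.resize(T['img'][80:260,240:480],(800,600),interpolation=2))
T=ctrl.get_image('top')
hs=cv2.cvtColor(T['img'],cv2.COLOR_BGR2HSV)
"
```

```text
t 5.7 pos [689.7 139.5  69.5] yaw 104.7 w 18.5 F [ 0.2 -0.3 -1.4] 
 shift [-0.27 -0.01  3.35] turn z 0.0 tilt fix [ 0.04 -0.5 ] j1,j6 [ 0.18 -1.65]
```

View pics/c5.png

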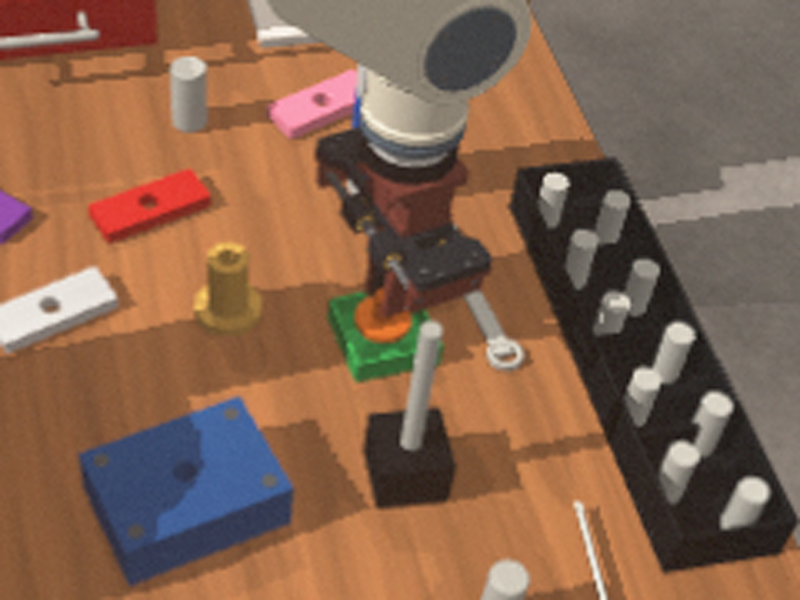

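Emit:
{"fn": "apply_moves", "kwargs": {
  "series": [
    [[0,0,1.2,0,0,0,0],[0,0,1,0,0,0,0],[0,0,0.6,0,0,0,0],[0,0,0,0,0,0,0]]
  ]
}}

```text
t: 6.2
ee_pos: [692.7, 140.0, 46.1]
orientation: [0.402, -3.115, -0.0]
ft_force: [-0.5, -1.0, -0.9]
width: 18.7
```

Emit:
{"fn": "apply_moves", "kwargs": {
  "series": [
    [[0,0,0,0,0,0,0.38],[0,0,0,0,0,0,0.38],[0,0,0,0,0,0,0.38],[0,0,-1.5,0,0,0,0.38],[0,0,-2,0,0,0,0.38],[0,0,-3,0,0,0,0.38],[0,0,-4,0,0,0,1],[0,0,-4,0,0,0,1],[0,0,-4,0,0,0,1],[0,0,0,0,0,0,1]]
  ]
}}

```text
t: 7.2
ee_pos: [696.4, 140.7, 240.4]
orientation: [-0.401, 3.103, 0.001]
ft_force: [1.0, 0.6, 0.6]
width: 61.7
```

```bash
python3 -c "
from h import *
go(557.2,-197.5,200,73.8)
"; python3 - <<'E'
from h import *
for n in("top","side"):
    d=ctrl.get_image(n); cv2.imwrite(f'pics/{n}6.png',d['img'])
    p=proj(d,[495.2,-3.7,50])[0]; x,y=p.round().astype(int)
    g=up(cv2.cvtColor(d["img"],cv2.COLOR_BGR2GRAY)).astype(int)
    s=g[(y-8)*S:(y+8)*S,(x-8)*S:(x+8)*S]; t=(s.min()+np.median(s))/2
    k,l,st,ce=cv2.connectedComponentsWithStats((s<t).astype(np.uint8)); i=1+np.argmax(st[1:,4])
    c=full(ce[i]+[(x-8)*S,(y-8)*S]); print(n,"socket",c,onz(d,c,50),st[i]/S,s.min(),np.median(s))
    hs=cv2.cvtColor(up(d["img"]),cv2.COLOR_BGR2HSV); m=(hs[...,0]>2)&(hs[...,0]<15)&(hs[...,1]>190)&(hs[...,2]>100)
    for c in blobs(m,60): print("orange",rect(d,c,12))
E
```

```text
t 7.2 pos [696.4 140.7 240.4] yaw 104.7 w 61.7 F [1.  0.6 0.6] 
 shift [ 22.1  -29.17   3.79] turn z 30.9 tilt fix [-0.05  0.71] j1,j6 [ 0.18 -1.65]
top socket [343.09553232 221.06606464] [[495.70292965  -6.40994871]] [ 6.25  5.    5.75  7.25 65.75] 51 62.0
side socket [295.37431507 221.00993151] [[496.15960122  -2.83524891]] [ 5.75  6.    6.25  5.   91.25] 50 72.0
orange (array([692.8963623 , 142.43659973]), 49.21324920654297, 47.768619537353516, -67.81758499145508)
```

Emit:
{"fn": "apply_moves", "kwargs": {
  "series": [
    [[2.45,-3.24,0,0,0,0,1],[2.45,-3.24,0,0,0,0,1],[2.45,-3.24,0,0,0,0,1],[2.45,-3.24,0,0,0,0,1],[2.45,-3.24,0,0,0,0,1],[2.45,-3.24,0,0,0,0,1],[2.45,-3.24,0,0,0,0,1],[2.45,-3.24,0,0,0,0,1],[2.45,-3.24,0,0,0,0,1]]
  ]
}}

```text
t: 8.2
ee_pos: [551.8, -199.0, 230.2]
orientation: [0.402, -3.113, -0.002]
ft_force: [-0.0, 0.1, 0.2]
width: 87.9
```

Emit:
{"fn": "apply_moves", "kwargs": {
  "series": [
    [[0,0,0,0,0,7.7,1],[0,0,0,0,0,7.7,1],[0,0,0,0,0,7.7,1],[0,0,0,0,0,7.7,1],[0,0,3,0,0,0,1],[0,0,4,0,0,0,1],[0,0,0,0,0,0,1],[0,0,0,0,0,0,1]]
  ]
}}

```text
t: 9.0
ee_pos: [552.7, -197.6, 160.8]
orientation: [-0.439, -3.107, -0.001]
ft_force: [0.8, -0.3, -0.2]
width: 88.2
```

```bash
python3 -c "
from h import *
go(557.2,-197.5,16,73.8)
"; python3 - <<'E'
from h import *
for n in("top","side"):
    d=ctrl.get_image(n); 
    p=proj(d,[495.2,-3.7,50])[0]; x,y=p.round().astype(int)
    g=d["img"][y-6:y+7,x-7:x+8,:].astype(int).sum(2)//3; print(n,x,y); print(g)
    cv2.imwrite(f'pics/{n}7.png',d['img'])
E
```

```text
t 9.0 pos [ 552.7 -197.6  160.8] yaw 73.9 w 88.2 F [ 0.8 -0.3 -0.2] 
 shift [-0.48  0.13 14.47] turn z 0.1 tilt fix [ 0.02 -0.21] j1,j6 [-0.36 -1.65]
top 342 221
[[77 78 80 78 83 84 87 89 90 91 89 89 90 89 91]
 [70 73 72 71 76 77 79 84 84 86 89 90 89 92 89]
 [73 68 70 71 69 68 68 70 76 79 85 87 90 89 89]
 [69 69 68 66 65 63 63 61 63 69 77 84 87 89 89]
 [67 70 69 67 62 61 62 61 63 63 70 77 82 86 90]
 [70 69 68 63 63 63 63 63 62 61 62 69 75 78 85]
 [69 70 67 64 64 63 65 65 62 59 62 65 70 75 79]
 [68 69 67 64 66 64 66 64 64 62 63 66 69 70 76]
 [69 71 68 66 64 65 64 63 61 60 63 67 68 70 69]
 [72 69 67 67 66 63 65 64 61 64 66 67 68 69 70]
 [69 69 69 67 67 64 65 63 66 65 67 68 71 70 70]
 [70 71 69 68 67 69 68 69 67 69 70 70 70 70 69]
 [69 70 69 68 68 68 72 68 69 67 69 71 69 67 68]]
side 295 221
[[ 76  72  76  78  75  77  78  75  79  77  77  77  96 106 103]
 [ 77  77  77  80  74  74  77  74  78  77  77  74  94 106 105]
 [ 77  78  77  76  77  77  76  76  74  77  78  74  91 102 103]
 [ 77  76  76  76  74  74  73  70  68  70  71  75  77  91 103]
 [ 76  78  76  74  72  67  61  64  63  62  70  74  76  91 105]
 [ 76  77  80  75  70  64  57  59  57  57  61  72  81  96 100]
 [ 80  77  76  70  64  60  60  57  58  57  59  76  95 102 101]
 [ 74  76  71  70  63  60  57  57  61  57  62  82  96 100 103]
 [ 77  74  75  78  72  66  64  65  60  61  79  91 101 104  99]
 [ 76  74  73  72  75  74  72  67  65  71  78  94 105 106 102]
 [ 75  76  73  72  74  79  78  75  76  75  92 104 104 101 101]
 [ 73  71  75  73  77  73  75  78  78  86 100 104 103 104 106]
 [ 75  77  73  75  78  75  76  82  94 104 101 103 102 101 104]]
```

```bash
python3 - <<'E'
from h import *
for n,ps in(("top",[(342.0,221.5)]),("side",[(295.0,221.1)])):
    d=ctrl.get_image(n); print(n,onz(d,ps,50))
E
```

```text
top [[494.6637836   -3.74985447]]
side [[495.15589332  -2.95606207]]
```

Emit:
{"fn": "apply_moves", "kwargs": {
  "series": [
    [[-0.45,0.1,4,0,0,0,1],[0,0,4,0,0,0,1],[0,0,3.5,0,0,0,1],[0,0,2,0,0,0,1],[0,0,0.9,0,0,0,1],[0,0,0,0,0,0,1]]
  ]
}}

```text
t: 9.8
ee_pos: [558.4, -198.3, 17.6]
orientation: [-0.439, -3.11, -0.0]
ft_force: [0.6, -1.0, 0.1]
width: 87.9
```

Emit:
{"fn": "apply_moves", "kwargs": {
  "series": [
    [[0,0,0,0,0,0,0],[0,0,0,0,0,0,0],[0,0,0,0,0,0,0],[0,0,0,0,0,0,0],[0,0,0,0,0,0,0],[0,0,0,0,0,0,0],[0,0,0,0,0,0,0],[0,0,0,0,0,0,0],[0,0,0,0,0,0,0],[0,0,0,0,0,0,0]]
  ]
}}

```text
t: 10.8
ee_pos: [558.5, -198.3, 17.9]
orientation: [0.44, 3.11, -0.0]
ft_force: [-1.0, 1.1, 5.5]
width: 43.5
```

```bash
python3 -c "
from h import *
go(495.4,-3.3,150,104.9)
"
```

```text
t 10.8 pos [ 558.5 -198.3   17.9] yaw 73.9 w 43.5 F [-1.   1.1  5.5] 
 shift [ 11.46  16.99 -13.21] turn z -31.0 tilt fix [-0.    0.01] j1,j6 [-0.36 -1.65]
```

Emit:
{"fn": "apply_moves", "kwargs": {
  "series": [
    [[0,0,-1.5,0,0,0,0],[0,0,-3,0,0,0,0],[0,0,-4,0,0,0,0],[0,0,-4,0,0,0,0],[0,0,0,0,0,-7.75,0],[0,0,0,0,0,-7.75,0],[0,0,0,0,0,-7.75,0],[0,0,0,0,0,-7.75,0],[0,0,0,0,0,0,0],[0,0,0,0,0,0,0]]
  ]
}}

```text
t: 11.8
ee_pos: [558.2, -198.2, 143.0]
orientation: [0.402, -3.116, -0.0]
ft_force: [-0.5, -0.2, -0.6]
width: 43.2
```

```bash
python3 -c "
from h import *
go(496.5,-2.9,143,104.9)
"
```

```text
t 11.8 pos [ 558.2 -198.2  143. ] yaw 104.7 w 43.2 F [-0.5 -0.2 -0.6] 
 shift [ 1.01 20.46 -0.  ] turn z -0.2 tilt fix [ 0. -0.] j1,j6 [-0.36 -2.19]
```

Emit:
{"fn": "apply_moves", "kwargs": {
  "series": [
    [[0.17,3.41,0,0,0,0,0],[0.17,3.41,0,0,0,0,0],[0.17,3.41,0,0,0,0,0],[0.17,3.41,0,0,0,0,0],[0.17,3.41,0,0,0,0,0],[0.16,3.41,0,0,0,0,0],[0,0,3,0,0,-0.2,0],[0,0,2.5,0,0,0,0],[0,0,0,0,0,0,0],[0,0,0,0,0,0,0]]
  ]
}}

```text
t: 12.8
ee_pos: [495.8, -3.2, 87.8]
orientation: [0.41, -3.114, -0.0]
ft_force: [-0.0, 0.3, -1.5]
width: 43.8
```

```bash
python3 -c "
from h import *
go(496.5,-2.9,68.4,104.9)
d=ctrl.get_image('side');cv2.imwrite('pics/c8.png',cv2.resize(d['img'][120:270,200:400],(800,600),interpolation=2))
"
```

```text
t 12.8 pos [495.8  -3.2  87.8] yaw 105.0 w 43.8 F [-0.   0.3 -1.5] 
 shift [-0.07  0.01  1.94] turn z 0.1 tilt fix [ 0.01 -0.05] j1,j6 [-0.03 -1.86]
```

View pics/c8.png

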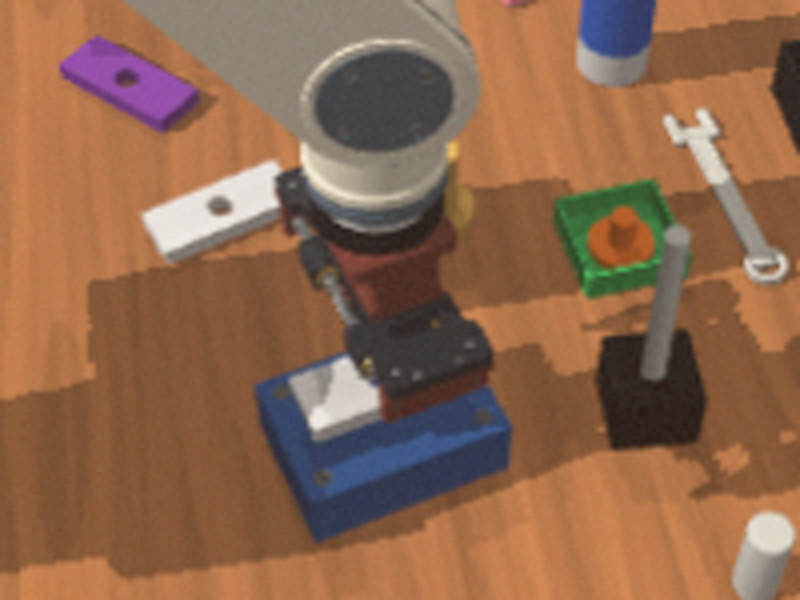

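Emit:
{"fn": "apply_moves", "kwargs": {
  "series": [
    [[-0.07,0,1,0,0,0,0],[0,0,0.5,0,0,0,0],[0,0,0.25,0,0,0,0],[0,0,0.15,0,0,0,0],[0,0,0,0,0,0,0],[0,0,0,0,0,0,0]]
  ]
}}

```text
t: 13.45
ee_pos: [496.7, -3.0, 68.8]
orientation: [-0.413, 3.114, -0.0]
ft_force: [-0.4, 0.6, -2.2]
width: 43.6
```

```bash
python3 -c "
from h import *
go(496.5,-2.9,67.9,104.9)
"
```

```text
t 13.4 pos [496.7  -3.   68.8] yaw 105.1 w 43.6 F [-0.4  0.6 -2.2] 
 shift [0.01 0.02 0.09] turn z 0.2 tilt fix [-0.    0.01] j1,j6 [-0.03 -1.86]
```

Emit:
{"fn": "apply_moves", "kwargs": {
  "series": [
    [[0,0,0.1,0,0,0,0.9],[0,0,0,0,0,0,1],[0,0,0,0,0,0,1],[0,0,0,0,0,0,1],[0,0,-1,0,0,0,1],[0,0,-3,0,0,0,1],[0,0,-4,0,0,0,1],[0,0,-4,0,0,0,1]]
  ]
}}

```text
t: 14.25
ee_pos: [496.1, -3.0, 189.4]
orientation: [0.413, -3.113, -0.0]
ft_force: [0.8, -0.0, 0.3]
width: 87.6
```

Emit:
{"fn": "apply_moves", "kwargs": {
  "series": [
    [[2.77,-2.83,0,0,0,0,1],[2.77,-2.83,0,0,0,0,1],[2.77,-2.83,0,0,0,0,1],[2.77,-2.83,0,0,0,0,1],[2.77,-2.83,0,0,0,0,1],[2.77,-2.83,0,0,0,0,1],[0,0,0,0,0,8,1],[0,0,0,0,0,8,1],[0,0,0,0,0,8,1],[0,0,3,0,0,0,1],[0,0,0,0,0,0,1],[0,0,0,0,0,0,1]]
  ]
}}

```text
t: 15.45
ee_pos: [380.1, -210.1, 158.0]
orientation: [-0.242, -3.131, -0.001]
ft_force: [0.2, 0.5, 0.5]
width: 87.8
```

```bash
cat > stack.py <<'E'
# measure plate on top of the stack at top height z; arg: z [colour]
from h import *
import sys
z=float(sys.argv[1]); red=len(sys.argv)>2
for n in("top","side"):
    d=ctrl.get_image(n); hs=cv2.cvtColor(up(d["img"]),cv2.COLOR_BGR2HSV).astype(int); H,Sa,V=hs[...,0],hs[...,1],hs[...,2]
    yy,xx=np.mgrid[:H.shape[0],:H.shape[1]]; p=proj(d,[495.2,-3.3,z])[0]*S
    m=(np.hypot(xx-p[0],yy-p[1])<45*S)&((((H<6)|(H>174))&(Sa>150)&(V>60)) if red else (Sa<60)&(V>85))
    for c in blobs(m,200):
        r=rect(d,c,z); print(n,r[0].round(1),"%.1f %.1f yaw %.1f"%r[1:],"hole",*hole(d,c,z))
E
python3 stack.py 64; python3 -c "
from h import *
go(380.9,-210.2,17,80.9)
d=ctrl.get_image('top');cv2.imwrite('pics/c9.png',cv2.resize(d['img'][150:300,240:440],(800,600),interpolation=2))
"
```

```text
top [496.6  -2.8] 115.6 50.1 yaw 15.5 hole [495.1106698   -2.58135908] [7.25 7.75]
side [493.5  -2.7] 121.4 65.6 yaw 14.9 hole [496.02340584  -4.1284368 ] [6.5 5. ]
side [409.4  47.1] 209.9 47.4 yaw 75.8 hole [407.67558912  28.03947678] [2.   2.75]
t 15.6 pos [ 380.8 -210.5  158.7] yaw 81.1 w 87.8 F [0.1 0.4 0.1] 
 shift [1.000e-02 3.000e-02 1.417e+01] turn z 0.2 tilt fix [-0.02  0.05] j1,j6 [-0.53 -1.95]
```

View pics/c9.png

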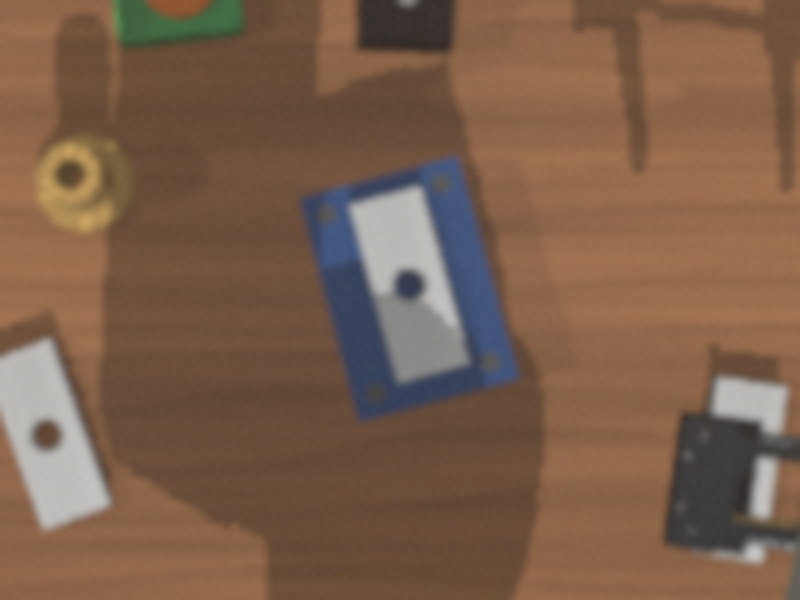

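Emit:
{"fn": "apply_moves", "kwargs": {
  "series": [
    [[0,0,4,0,0,0.2,1],[0,0,4,0,0,0,1],[0,0,3.5,0,0,0,1],[0,0,1.7,0,0,0,1],[0,0,0.9,0,0,0,1],[0,0,0,0,0,0,1],[0,0,0,0,0,0,1]]
  ]
}}

```text
t: 16.3
ee_pos: [381.1, -210.7, 17.5]
orientation: [0.249, 3.13, -0.001]
ft_force: [-0.2, -1.0, 0.3]
width: 88.1
```

Emit:
{"fn": "apply_moves", "kwargs": {
  "series": [
    [[0,0,0,0,0,0,0],[0,0,0,0,0,0,0],[0,0,0,0,0,0,0],[0,0,0,0,0,0,0],[0,0,0,0,0,0,0],[0,0,0,0,0,0,0],[0,0,0,0,0,0,0],[0,0,0,0,0,0,0],[0,0,0,0,0,0,0]]
  ]
}}

```text
t: 17.2
ee_pos: [380.5, -210.3, 16.7]
orientation: [0.249, 3.132, -0.0]
ft_force: [-0.4, 0.0, 3.4]
width: 43.4
```

Emit:
{"fn": "apply_moves", "kwargs": {
  "series": [
    [[0,0,-1.5,0,0,0,0],[0,0,-3,0,0,0,0],[0,0,-4,0,0,0,0],[0,0,-4,0,0,0,0],[0,0,-2,0,0,0,0],[0,0,0,0,0,-8,0],[0,0,0,0,0,-8,0],[0,0,0,0,0,-8,0],[0,0,0,0,0,0,0],[0,0,0,0,0,0,0]]
  ]
}}

```text
t: 18.2
ee_pos: [380.1, -210.1, 161.4]
orientation: [0.402, -3.115, -0.001]
ft_force: [-0.1, 0.3, -2.3]
width: 43.9
```

```bash
python3 -c "
from h import *
go(495.2,-3.3,150,104.9)
"
```

```text
t 18.2 pos [ 380.1 -210.1  161.4] yaw 104.7 w 43.9 F [-0.1  0.3 -2.3] 
 shift [-16.38  17.08   1.14] turn z -0.2 tilt fix [ 0.03 -0.03] j1,j6 [-0.53 -2.36]
```

Emit:
{"fn": "apply_moves", "kwargs": {
  "series": [
    [[-2.73,2.85,0,0,0,0,0],[-2.73,2.85,0,0,0,0,0],[-2.73,2.85,0,0,0,0,0],[-2.73,2.85,0,0,0,0,0],[-2.73,2.85,0,0,0,0,0],[-2.73,2.85,0,0,0,0,0],[0,0,3,0,0,-0.2,0],[0,0,2.5,0,0,0,0],[0,0,0,0,0,0,0],[0,0,0,0,0,0,0]]
  ]
}}

```text
t: 19.2
ee_pos: [494.3, -2.9, 106.5]
orientation: [0.41, -3.113, -0.0]
ft_force: [0.1, -0.0, -2.6]
width: 44.1
```

```bash
python3 -c "
from h import *
go(495.2,-3.3,82,104.9)
"
```

```text
t 19.2 pos [494.3  -2.9 106.5] yaw 105.0 w 44.1 F [ 0.1 -0.  -2.6] 
 shift [-0.08 -0.06  2.45] turn z 0.1 tilt fix [ 0.03 -0.09] j1,j6 [-0.03 -1.86]
```

Emit:
{"fn": "apply_moves", "kwargs": {
  "series": [
    [[-0.07,-0.04,1.2,0,0,0,0],[0,0,0.7,0,0,0,0],[0,0,0.3,0,0,0,0],[0,0,0.2,0,0,0,0],[0,0,0,0,0,0,0],[0,0,0,0,0,0,0]]
  ]
}}

```text
t: 19.8
ee_pos: [495.6, -3.1, 82.9]
orientation: [-0.413, 3.114, -0.0]
ft_force: [0.1, -0.2, -1.0]
width: 44.1
```

```bash
python3 -c "
from h import *
go(495.2,-3.3,81,104.9)
"
```

```text
t 19.8 pos [495.6  -3.1  82.9] yaw 105.1 w 44.1 F [ 0.1 -0.2 -1. ] 
 shift [ 0.05 -0.01  0.19] turn z 0.2 tilt fix [-0.01  0.02] j1,j6 [-0.03 -1.86]
```

Emit:
{"fn": "apply_moves", "kwargs": {
  "series": [
    [[0,0,0.1,0,0,0,0],[0,0,0,0,0,0,0.9],[0,0,0,0,0,0,1],[0,0,0,0,0,0,1],[0,0,0,0,0,0,1],[0,0,-1,0,0,0,1],[0,0,-3,0,0,0,1],[0,0,-4,0,0,0,1],[0,0,-2,0,0,0,1]]
  ]
}}

```text
t: 20.7
ee_pos: [496.6, -3.1, 185.0]
orientation: [-0.413, 3.111, -0.001]
ft_force: [-0.2, -0.8, 0.1]
width: 87.8
```

Emit:
{"fn": "apply_moves", "kwargs": {
  "series": [
    [[1,-3.23,0,0,0,0,1],[1,-3.23,0,0,0,0,1],[1,-3.23,0,0,0,0,1],[1,-3.23,0,0,0,0,1],[1,-3.23,0,0,0,0,1],[1,-3.23,0,0,0,0,1],[1,-3.23,0,0,0,0,1],[1,-3.23,0,0,0,0,1],[1,-3.23,0,0,0,0,1],[1,-3.23,0,0,0,4,1],[0,0,3,0,0,0,1],[0,0,0,0,0,0,1]]
  ]
}}

```text
t: 21.9
ee_pos: [481.1, -340.6, 149.5]
orientation: [0.301, -3.123, -0.005]
ft_force: [-0.6, 0.8, 0.0]
width: 87.8
```

```bash
python3 stack.py 78; python3 -c "
from h import *
go(482.5,-341.1,17,100.9)
"
```

```text
top [498.5  -8. ] 115.9 63.2 yaw 13.3 hole [496.0303336   -2.50496417] [7.5  7.25]
side [489.5   6.1] 268.9 234.2 yaw -61.3 hole [423.88832058 -78.0854363 ] [30.5 26. ]
t 22.0 pos [ 482.6 -340.4  151.8] yaw 101.1 w 87.7 F [0.2 0.9 0.6] 
 shift [ 1.000e-02 -9.000e-02  1.348e+01] turn z 0.2 tilt fix [ 0.08 -0.07] j1,j6 [-0.63 -2.4 ]
```

Emit:
{"fn": "apply_moves", "kwargs": {
  "series": [
    [[0,-0.07,4,0,0,0.2,1],[0,0,4,0,0,0,1],[0,0,3,0,0,0,1],[0,0,1.5,0,0,0,1],[0,0,0.9,0,0,0,1],[0,0,0,0,0,0,1],[0,0,0,0,0,0,1]]
  ]
}}

```text
t: 22.7
ee_pos: [484.2, -342.1, 19.1]
orientation: [-0.299, 3.126, -0.002]
ft_force: [0.4, -0.7, 0.3]
width: 87.7
```

Emit:
{"fn": "apply_moves", "kwargs": {
  "series": [
    [[0,0,0,0,0,0,0],[0,0,0,0,0,0,0],[0,0,0,0,0,0,0],[0,0,0,0,0,0,0],[0,0,0,0,0,0,0],[0,0,0,0,0,0,0],[0,0,0,0,0,0,0],[0,0,0,0,0,0,0],[0,0,0,0,0,0,0]]
  ]
}}

```text
t: 23.6
ee_pos: [483.2, -341.6, 17.7]
orientation: [0.299, -3.127, -0.0]
ft_force: [0.1, -0.3, 1.6]
width: 43.5
```

Emit:
{"fn": "apply_moves", "kwargs": {
  "series": [
    [[0,0,-1.5,0,0,0,0],[0,0,-3,0,0,0,0],[0,0,-4,0,0,0,0],[0,0,-4,0,0,0,0],[0,0,-3,0,0,0,0],[0,0,0,0,0,0,0],[0,0,0,0,0,0,0]]
  ]
}}

```text
t: 24.3
ee_pos: [483.3, -341.6, 173.4]
orientation: [-0.299, 3.126, -0.001]
ft_force: [-0.4, 0.2, -2.0]
width: 43.5
```

```bash
python3 -c "
from h import *
go(495,-3.3,150,104.9)
"
```

```text
t 24.3 pos [ 483.3 -341.6  173.4] yaw 100.9 w 43.5 F [-0.4  0.2 -2. ] 
 shift [-7.56 33.    2.32] turn z -4.0 tilt fix [-0.06  0.05] j1,j6 [-0.64 -2.4 ]
```

Emit:
{"fn": "apply_moves", "kwargs": {
  "series": [
    [[-0.76,3.3,0,0,0,0,0],[-0.76,3.3,0,0,0,0,0],[-0.76,3.3,0,0,0,0,0],[-0.76,3.3,0,0,0,0,0],[-0.76,3.3,0,0,0,0,0],[-0.76,3.3,0,0,0,0,0],[-0.76,3.3,0,0,0,0,0],[-0.76,3.3,0,0,0,0,0],[-0.76,3.3,0,0,0,0,0],[-0.76,3.3,0,0,0,-4,0],[0,0,3,0,0,0,0],[0,0,2.5,0,0,0,0]]
  ]
}}

```text
t: 25.5
ee_pos: [494.2, -2.0, 115.7]
orientation: [0.411, -3.113, -0.0]
ft_force: [-0.0, -0.4, -2.0]
width: 44.2
```

Emit:
{"fn": "apply_moves", "kwargs": {
  "series": [
    [[0,0,0,0,0,0,0],[0,0,0,0,0,0,0]]
  ]
}}

```text
t: 25.7
ee_pos: [494.3, -3.2, 116.6]
orientation: [0.407, -3.112, -0.001]
ft_force: [0.5, -0.4, -1.7]
width: 43.7
```

```bash
python3 -c "
from h import *
go(495.6,-3.2,97,104.9)
"
```

```text
t 25.7 pos [494.3  -3.2 116.6] yaw 104.9 w 43.7 F [ 0.5 -0.4 -1.7] 
 shift [-0.14 -0.03  1.96] turn z 0.0 tilt fix [ 0.06 -0.2 ] j1,j6 [-0.03 -1.86]
```

Emit:
{"fn": "apply_moves", "kwargs": {
  "series": [
    [[-0.08,0,1,0,0,0,0],[0,0,0.5,0,0,0,0],[0,0,0.3,0,0,0,0],[0,0,0.15,0,0,0,0],[0,0,0,0,0,0,0],[0,0,0,0,0,0,0],[0,0,0,0,0,0,0]]
  ]
}}

```text
t: 26.4
ee_pos: [496.4, -3.1, 98.4]
orientation: [-0.408, 3.115, -0.0]
ft_force: [-0.4, 0.1, -1.7]
width: 43.5
```

```bash
python3 -c "
from h import *
go(495.6,-3.2,96,104.9)
"
```

```text
t 26.4 pos [496.4  -3.1  98.4] yaw 104.9 w 43.5 F [-0.4  0.1 -1.7] 
 shift [0.08 0.01 0.24] turn z 0.0 tilt fix [-0.01  0.03] j1,j6 [-0.03 -1.86]
```

Emit:
{"fn": "apply_moves", "kwargs": {
  "series": [
    [[0.05,0,0.15,0,0,0,0],[0,0,0,0,0,0,0],[0,0,0,0,0,0,0.9],[0,0,0,0,0,0,1],[0,0,0,0,0,0,1],[0,0,0,0,0,0,1],[0,0,-1,0,0,0,1],[0,0,-3,0,0,0,1],[0,0,-4,0,0,0,1],[0,0,-1,0,0,0,1]]
  ]
}}

```text
t: 27.4
ee_pos: [497.9, -3.2, 190.8]
orientation: [-0.407, 3.109, -0.002]
ft_force: [1.3, -0.3, 1.0]
width: 87.6
```

Emit:
{"fn": "apply_moves", "kwargs": {
  "series": [
    [[0.37,3.01,0,0,0,0,1],[0.37,3.01,0,0,0,0,1],[0.37,3.01,0,0,0,0,1],[0.37,3.01,0,0,0,0,1],[0.37,3.01,0,0,0,0,1],[0.37,3.01,0,0,0,0,1],[0.37,3.01,0,0,0,0,1],[0.37,3.01,0,0,0,-5.8,1],[0,0,3,0,0,0,1],[0,0,0,0,0,0,1],[0,0,0,0,0,0,1]]
  ]
}}

```text
t: 28.5
ee_pos: [404.6, 221.5, 156.6]
orientation: [0.564, -3.089, 0.001]
ft_force: [-0.0, -0.1, 0.9]
width: 87.9
```

```bash
python3 stack.py 92; python3 -c "
from h import *
go(404.7,221.9,17,110.7)
"
```

```text
top [495.8  -3.2] 116.7 51.9 yaw 14.4 hole [495.21891165  -2.68730388] [7.5 7.5]
side [501.  -32.6] 119.8 107.6 yaw 15.0 hole [497.85915778 -35.32232827] [39. 20.]
t 28.6 pos [405.7 221.6 157.4] yaw 110.7 w 87.6 F [ 0.8 -0.4  0.3] 
 shift [ 0.09  0.06 14.04] turn z -0.0 tilt fix [0.   0.04] j1,j6 [ 0.47 -1.46]
```

Emit:
{"fn": "apply_moves", "kwargs": {
  "series": [
    [[0.05,0.03,4,0,0,0,1],[0,0,4,0,0,0,1],[0,0,3.5,0,0,0,1],[0,0,1.6,0,0,0,1],[0,0,0.9,0,0,0,1],[0,0,0,0,0,0,1],[0,0,0,0,0,0,1]]
  ]
}}

```text
t: 29.3
ee_pos: [405.4, 222.2, 17.6]
orientation: [-0.564, 3.089, 0.001]
ft_force: [-0.1, -0.1, 0.0]
width: 87.8
```

Emit:
{"fn": "apply_moves", "kwargs": {
  "series": [
    [[0,0,0,0,0,0,0],[0,0,0,0,0,0,0],[0,0,0,0,0,0,0],[0,0,0,0,0,0,0],[0,0,0,0,0,0,0],[0,0,0,0,0,0,0],[0,0,0,0,0,0,0],[0,0,0,0,0,0,0],[0,0,0,0,0,0,0]]
  ]
}}

```text
t: 30.2
ee_pos: [404.6, 222.0, 16.7]
orientation: [0.565, -3.09, -0.0]
ft_force: [-0.7, 0.2, 2.3]
width: 43.5
```

Emit:
{"fn": "apply_moves", "kwargs": {
  "series": [
    [[0,0,-1.5,0,0,0,0],[0,0,-3,0,0,0,0],[0,0,-4,0,0,0,0],[0,0,-4,0,0,0,0],[0,0,-4,0,0,0,0],[0,0,0,0,0,5.8,0],[0,0,0,0,0,0,0],[0,0,0,0,0,0,0]]
  ]
}}

```text
t: 31.0
ee_pos: [403.9, 221.6, 181.0]
orientation: [0.411, -3.113, 0.001]
ft_force: [0.1, -0.5, -1.7]
width: 44.1
```

```bash
python3 -c "
from h import *
go(495.2,-3.3,180,104.9)
"
```

```text
t 31.0 pos [403.9 221.6 181. ] yaw 105.1 w 44.1 F [ 0.1 -0.5 -1.7] 
 shift [ -2.98 -24.09   0.11] turn z 0.2 tilt fix [-0.02 -0.08] j1,j6 [ 0.48 -1.36]
```

Emit:
{"fn": "apply_moves", "kwargs": {
  "series": [
    [[-0.37,-3.01,0,0,0,0,0],[-0.37,-3.01,0,0,0,0,0],[-0.37,-3.01,0,0,0,0,0],[-0.37,-3.01,0,0,0,0,0],[-0.37,-3.01,0,0,0,0,0],[-0.37,-3.01,0,0,0,0,0],[-0.37,-3.01,0,0,0,0,0],[-0.37,-3.01,0,0,0,0.2,0],[0,0,3,0,0,0,0],[0,0,2.2,0,0,0,0],[0,0,0,0,0,0,0],[0,0,0,0,0,0,0]]
  ]
}}

```text
t: 32.2
ee_pos: [494.3, -3.0, 128.7]
orientation: [0.404, -3.112, -0.001]
ft_force: [-0.3, -0.6, -0.7]
width: 43.3
```

Emit:
{"fn": "apply_moves", "kwargs": {
  "series": [
    [[0,0,0,0,0,0,0],[0,0,0,0,0,0,0]]
  ]
}}

```text
t: 32.4
ee_pos: [495.8, -2.9, 130.6]
orientation: [-0.403, 3.114, -0.0]
ft_force: [-0.3, -0.4, -1.7]
width: 43.8
```

```bash
python3 -c "
from h import *
go(495.2,-3.3,110,104.9)
"
```

```text
t 32.4 pos [495.8  -2.9 130.6] yaw 104.8 w 43.8 F [-0.3 -0.4 -1.7] 
 shift [ 0.07 -0.03  2.06] turn z -0.1 tilt fix [-0.03  0.09] j1,j6 [-0.03 -1.86]
```

Emit:
{"fn": "apply_moves", "kwargs": {
  "series": [
    [[0.03,-0.03,1,0,0,0,0],[0,0,0.5,0,0,0,0],[0,0,0.3,0,0,0,0],[0,0,0.2,0,0,0,0],[0,0,0,0,0,0,0],[0,0,0,0,0,0,0],[0,0,0,0,0,0,0]]
  ]
}}

```text
t: 33.1
ee_pos: [495.1, -3.4, 109.8]
orientation: [-0.402, 3.115, -0.0]
ft_force: [-0.1, -0.6, -2.1]
width: 44.1
```

```bash
python3 -c "
from h import *
go(495.2,-3.3,109.2,104.9)
"
```

```text
t 33.1 pos [495.1  -3.4 109.8] yaw 104.7 w 44.1 F [-0.1 -0.6 -2.1] 
 shift [-0.02  0.01  0.06] turn z -0.2 tilt fix [-0.    0.02] j1,j6 [-0.03 -1.86]
```

Emit:
{"fn": "apply_moves", "kwargs": {
  "series": [
    [[0,0,0.05,0,0,-0.2,0],[0,0,0,0,0,0,0],[0,0,0,0,0,0,0.9],[0,0,0,0,0,0,1],[0,0,0,0,0,0,1],[0,0,0,0,0,0,1],[0,0,-1,0,0,0,1],[0,0,-3,0,0,0,1],[0,0,-4,0,0,0,1],[0,0,-1,0,0,0,1]]
  ]
}}

```text
t: 34.1
ee_pos: [497.1, -3.5, 203.4]
orientation: [-0.407, 3.109, -0.002]
ft_force: [1.2, -0.1, -0.8]
width: 87.7
```

Emit:
{"fn": "apply_moves", "kwargs": {
  "series": [
    [[-1.02,3.3,0,0,0,0,1],[-1.02,3.3,0,0,0,0,1],[-1.02,3.3,0,0,0,0,1],[-1.02,3.3,0,0,0,0,1],[-1.02,3.3,0,0,0,0,1],[-1.02,3.3,0,0,0,0,1],[-1.02,3.3,0,0,0,0,1],[-1.02,3.3,0,0,0,0,1],[-1.02,3.3,0,0,0,0,1],[-1.02,3.3,0,0,0,-4,1],[0,0,3,0,0,0,1],[0,0,2,0,0,0,1]]
  ]
}}

```text
t: 35.3
ee_pos: [508.0, 342.8, 148.1]
orientation: [0.519, -3.098, 0.0]
ft_force: [-1.0, -0.4, -0.3]
width: 88.2
```

Emit:
{"fn": "apply_moves", "kwargs": {
  "series": [
    [[0,0,0,0,0,0,1],[0,0,0,0,0,0,1]]
  ]
}}

```text
t: 35.5
ee_pos: [508.4, 341.6, 149.3]
orientation: [0.516, -3.098, 0.001]
ft_force: [-0.5, -0.5, 0.9]
width: 87.6
```

```bash
python3 stack.py 106; python3 -c "
from h import *
go(508.2,342.2,17,108.9)
d=ctrl.get_image('side');cv2.imwrite('pics/c10.png',cv2.resize(d['img'][60:285,180:480],(800,600),interpolation=2))
"
```

```text
top [495.6  -3. ] 116.3 51.9 yaw 14.4 hole [494.68463036  -2.86457478] [7.75 7.5 ]
side [487.6 -22.9] 137.0 83.8 yaw 13.5 hole [497.26875781 -40.51399246] [39.5  22.75]
t 35.6 pos [509.3 341.9 150.4] yaw 108.9 w 87.6 F [ 0.4 -0.1 -0.3] 
 shift [ 0.11  0.06 13.34] turn z -0.0 tilt fix [0.02 0.1 ] j1,j6 [ 0.57 -1.33]
```

View pics/c10.png

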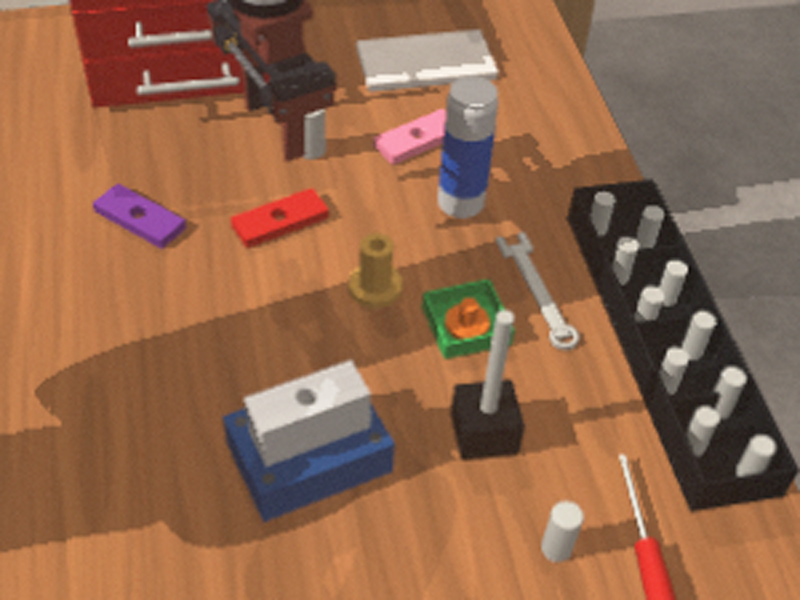

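Emit:
{"fn": "apply_moves", "kwargs": {
  "series": [
    [[0.05,0.03,4,0,0,0,1],[0,0,4,0,0,0,1],[0,0,3,0,0,0,1],[0,0,1.5,0,0,0,1],[0,0,0.7,0,0,0,1],[0,0,0,0,0,0,1],[0,0,0,0,0,0,1]]
  ]
}}

```text
t: 36.35
ee_pos: [509.0, 342.4, 18.6]
orientation: [-0.516, 3.097, 0.001]
ft_force: [-0.3, -0.2, -0.0]
width: 87.8
```

Emit:
{"fn": "apply_moves", "kwargs": {
  "series": [
    [[0,0,0,0,0,0,0],[0,0,0,0,0,0,0],[0,0,0,0,0,0,0],[0,0,0,0,0,0,0],[0,0,0,0,0,0,0],[0,0,0,0,0,0,0],[0,0,0,0,0,0,0],[0,0,0,0,0,0,0],[0,0,0,0,0,0,0]]
  ]
}}

```text
t: 37.25
ee_pos: [508.1, 341.6, 17.3]
orientation: [0.516, -3.099, 0.001]
ft_force: [-1.0, -4.0, 3.9]
width: 44.0
```

Emit:
{"fn": "apply_moves", "kwargs": {
  "series": [
    [[0,0,-1.5,0,0,0,0],[0,0,-3,0,0,0,0],[0,0,-4,0,0,0,0],[0,0,-4,0,0,0,0],[0,0,-4,0,0,0,0],[0,0,-2,0,0,4,0],[0,0,0,0,0,0,0],[0,0,0,0,0,0,0],[0,0,0,0,0,0,0]]
  ]
}}

```text
t: 38.15
ee_pos: [506.8, 341.2, 200.4]
orientation: [0.409, -3.112, 0.002]
ft_force: [-0.1, 0.3, -3.0]
width: 43.5
```

```bash
python3 -c "
from h import *
go(495.2,-3.3,195,104.9)
"
```

```text
t 38.1 pos [506.8 341.2 200.4] yaw 105.0 w 43.5 F [-0.1  0.3 -3. ] 
 shift [ 10.03 -32.98   0.6 ] turn z 0.1 tilt fix [-0.05 -0.18] j1,j6 [ 0.57 -1.26]
```

Emit:
{"fn": "apply_moves", "kwargs": {
  "series": [
    [[1.01,-3.3,0,0,0,0,0],[1.01,-3.3,0,0,0,0,0],[1.01,-3.3,0,0,0,0,0],[1.01,-3.3,0,0,0,0,0],[1.01,-3.3,0,0,0,0,0],[1.01,-3.3,0,0,0,0,0],[1.01,-3.3,0,0,0,0,0],[1.01,-3.3,0,0,0,0,0],[1.01,-3.3,0,0,0,0,0],[1.01,-3.3,0,0,0,0,0],[0,0,3,0,0,0,0],[0,0,2.2,0,0,0,0]]
  ]
}}

```text
t: 39.35
ee_pos: [494.2, -4.2, 148.1]
orientation: [0.405, -3.113, -0.001]
ft_force: [-0.3, 0.5, -2.5]
width: 43.8
```

Emit:
{"fn": "apply_moves", "kwargs": {
  "series": [
    [[0,0,0,0,0,0,0],[0,0,0,0,0,0,0],[0,0,0,0,0,0,0],[0,0,0,0,0,0,0]]
  ]
}}

```text
t: 39.75
ee_pos: [496.0, -2.8, 151.0]
orientation: [-0.409, 3.113, -0.0]
ft_force: [0.1, -0.2, -2.5]
width: 43.6
```

```bash
python3 -c "
from h import *
go(495.2,-3.3,124.5,104.9)
"
```

```text
t 39.8 pos [496.   -2.8 151. ] yaw 105.0 w 43.6 F [ 0.1 -0.2 -2.5] 
 shift [ 0.1  -0.03  2.65] turn z 0.1 tilt fix [-0.03  0.09] j1,j6 [-0.03 -1.86]
```

Emit:
{"fn": "apply_moves", "kwargs": {
  "series": [
    [[0.05,-0.03,1.2,0,0,0,0],[0,0,0.6,0,0,0,0],[0,0,0.3,0,0,0,0],[0,0,0.2,0,0,0,0],[0,0,0,0,0,0,0],[0,0,0,0,0,0,0],[0,0,0,0,0,0,0]]
  ]
}}

```text
t: 40.45
ee_pos: [495.1, -3.5, 127.4]
orientation: [-0.408, 3.115, -0.0]
ft_force: [0.5, 0.2, -3.4]
width: 43.9
```

```bash
python3 -c "
from h import *
go(495.2,-3.3,123.7,104.9)
"
```

```text
t 40.5 pos [495.1  -3.5 127.4] yaw 104.9 w 43.9 F [ 0.5  0.2 -3.4] 
 shift [-0.01  0.01  0.37] turn z 0.0 tilt fix [-0.01  0.02] j1,j6 [-0.03 -1.86]
```

Emit:
{"fn": "apply_moves", "kwargs": {
  "series": [
    [[0,0,0.3,0,0,0,0],[0,0,0,0,0,0,0],[0,0,0,0,0,0,0.9],[0,0,0,0,0,0,1],[0,0,0,0,0,0,1],[0,0,0,0,0,0,1],[0,0,-1,0,0,0,1],[0,0,-3,0,0,0,1],[0,0,-4,0,0,0,1],[0,0,-2,0,0,0,1]]
  ]
}}

```text
t: 41.45
ee_pos: [496.1, -3.5, 227.7]
orientation: [-0.407, 3.111, -0.001]
ft_force: [-0.2, -0.5, -0.6]
width: 87.5
```

Emit:
{"fn": "apply_moves", "kwargs": {
  "series": [
    [[2.77,-2.83,0,0,0,0,1],[2.77,-2.83,0,0,0,0,1],[2.77,-2.83,0,0,0,0,1],[2.77,-2.83,0,0,0,0,1],[2.77,-2.83,0,0,0,0,1],[2.77,-2.83,0,0,0,0,1],[0,0,0,0,0,0,1],[0,0,0,0,0,0,1]]
  ]
}}

```text
t: 42.25
ee_pos: [377.8, -210.9, 224.8]
orientation: [-0.404, 3.115, -0.0]
ft_force: [0.6, 0.8, -0.3]
width: 87.8
```

```bash
python3 stack.py 120 red; cat > rod.py <<'E'
from h import *
L={}
for n in("top","side"):
    d=ctrl.get_image(n); cv2.imwrite(f'pics/{n}11.png',d['img'])
    hs=cv2.cvtColor(up(d["img"]),cv2.COLOR_BGR2HSV).astype(int); H,Sa,V=hs[...,0],hs[...,1],hs[...,2]
    yy,xx=np.mgrid[:H.shape[0],:H.shape[1]]
    # rod: grey pixels near the line between expected (x,y,55) and (x,y,185); fit vertical line by many rows
    a,b=proj(d,[[685,12,50],[685,12,190]])*S; u=(b-a)/np.linalg.norm(b-a); q=np.stack([xx-a[0],yy-a[1]],-1)
    s=q@u; t=q@np.array([-u[1],u[0]]); m=(abs(t)<9*S)&(s>-1*S)&(s<np.linalg.norm(b-a)+5*S)&(Sa<75)&(V>85)
    k,l,st,ce=cv2.connectedComponentsWithStats(m.astype(np.uint8)); i=1+np.argmax(st[1:,4]); m=l==i
    pts=np.argwhere(m)[:,::-1]; si=s[m]; r=cv2.fitLine(pts.astype(np.float32),2,0,.01,.01).ravel()
    print(n,"rod px axis pt",full(r[2:]),"dir",r[:2],"s-range px",np.percentile(si,[1,99])/S,"of",np.linalg.norm(b-a)/S,"width",(pts.shape[0]/np.ptp(si))/S)
    L[n]=(d,r)
    B=blobs((np.hypot(xx-proj(d,[562,198,35])[0][0]*S,yy-proj(d,[562,198,35])[0][1]*S)<60*S)&(H>17)&(H<30)&(Sa>100)&(V>60),60)
    for c in B: print(n,"brass",full(c.mean(0)),[x if np.isscalar(x) else x.round(1) for x in rect(d,c,10)])
# vertical planes through each camera along rod's image line: top gives axis, intersect with side
from scipy.optimize import least_squares
def res(p):
    e=[]
    for n,(d,r) in L.items():
        P=proj(d,[[p[0],p[1],z] for z in(60,90,120,150,180)]); f=full(r[2:]); e+=list((P-f)@np.array([-r[1],r[0]]))
    return e
s=least_squares(res,[685,12]); print("rod xy",s.x,"res px",np.round(s.fun,2))
E
python3 rod.py; python3 -c "
from h import *
go(690,15,220,104.9)"
```

```text
top [495.8  -3.4] 108.7 42.3 yaw 14.5 hole [494.68812535  -1.95478925] [7.25 7.  ]
side [496.6  -6. ] 113.1 53.0 yaw 15.0 hole [493.97798428   1.14953909] [6.75 4.25]
top rod px axis pt [341.66711426 138.07447815] dir [ 0.11113593 -0.9938052 ] s-range px [-0.85250215 13.76976672] of 13.413707531963171 width 5.178953810179672
top brass [255.04368512 179.10423875] [array([603.2, 214.9]), 59.613243103027344, 59.37841796875, 0.5899639129638672]
side rod px axis pt [366.41427612 191.5163269 ] dir [ 0.1805536  -0.98356515] s-range px [-0.68192189 30.80980314] of 35.30849847265899 width 6.662833348763869
side brass [354.80570652 179.52173913] [array([693.6, 144.1]), 54.845577239990234, 53.95207595825195, -67.57208442687988]
side brass [321.72439236 163.09809028] [array([609.6, 237.7]), 111.94457244873047, 55.9788703918457, 75.30765533447266]
rod xy [678.27320601  -1.01690301] res px [-0.3  -0.16 -0.02  0.14  0.3   0.07  0.04  0.   -0.03 -0.07]
t 42.5 pos [ 378.6 -209.5  224.4] yaw 105.0 w 87.8 F [-0.5  0.2 -0.2] 
 shift [-35.89  13.61   0.44] turn z 0.1 tilt fix [-0.    0.01] j1,j6 [-0.53 -2.37]
```

```bash
python3 - <<'E'
from h import *
d=ctrl.get_image("top"); print(onz(d,[[344.3,134.5]],185), proj(d,[[678.3,-1,185],[678.3,-1,50],[676,-2,185]]))
e=ctrl.get_image("side"); print(proj(e,[[678.3,-1,185],[678.3,-1,50]]))
for dd,(x0,x1,y0,y1) in((d,(334,354,126,158)),(e,(356,380,170,225))):
    im=dd["img"][y0:y1,x0:x1]; cv2.imwrite('pics/r%d.png'%x0,cv2.resize(im,None,fx=10,fy=10,interpolation=0))
a=cv2.imread('pics/r334.png'); b=cv2.imread('pics/r356.png'); h=max(a.shape[0],b.shape[0])
pad=lambda i:cv2.copyMakeBorder(i,0,h-i.shape[0],0,10,cv2.BORDER_CONSTANT)
cv2.imwrite('pics/rod.png',np.hstack([pad(a),pad(b)]))
E
```

```text
[[677.99083949  -5.09964812]] [[342.40315853 134.36493753]
 [340.33579052 146.80590682]
 [342.87447921 135.40566939]]
[[368.84921209 177.87630078]
 [362.90239309 211.09889333]]
```

View pics/rod.png

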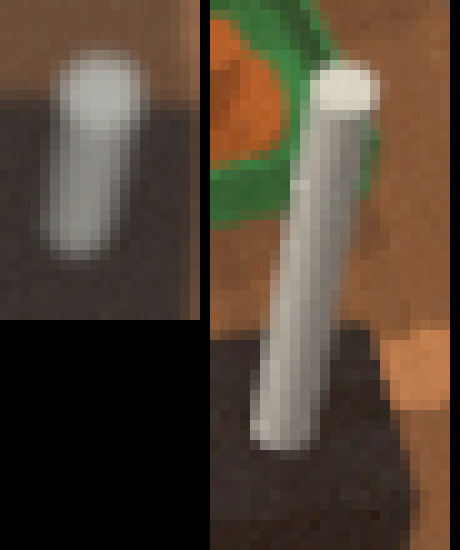

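Emit:
{"fn": "apply_moves", "kwargs": {
  "series": [
    [[-3.81,1.36,0,0,0,0,1],[-3.81,1.36,0,0,0,0,1],[-3.81,1.36,0,0,0,0,1],[-3.81,1.36,0,0,0,0,1],[-3.81,1.36,0,0,0,0,1],[-3.81,1.36,0,0,0,0,1],[-3.81,1.36,0,0,0,0,1],[-3.81,1.36,0,0,0,0,1],[-3.81,1.36,0,0,0,0,1],[0,0,0,0,0,0,1],[0,0,0,0,0,0,1],[0,0,0,0,0,0,1]]
  ]
}}

```text
t: 43.75
ee_pos: [676.8, -3.8, 223.7]
orientation: [0.408, -3.113, -0.0]
ft_force: [-0.4, -0.4, 1.3]
width: 87.8
```

```bash
python3 -c "
from h import *
go(678,-2.5,150,104.9)"
```

```text
t 43.8 pos [676.8  -3.8 223.7] yaw 104.9 w 87.8 F [-0.4 -0.4  1.3] 
 shift [-0.16  0.09  7.37] turn z 0.0 tilt fix [ 0.01 -0.09] j1,j6 [-0.02 -1.85]
```

Emit:
{"fn": "apply_moves", "kwargs": {
  "series": [
    [[-0.1,0.05,3,0,0,0,1],[0,0,3,0,0,0,1],[0,0,1.3,0,0,0,1],[0,0,0,0,0,0,0.5],[0,0,0,0,0,0,0],[0,0,0,0,0,0,0],[0,0,0,0,0,0,0],[0,0,0,0,0,0,0],[0,0,0,0,0,0,0],[0,0,0,0,0,0,0]]
  ]
}}

```text
t: 44.75
ee_pos: [678.8, -3.0, 151.4]
orientation: [-0.408, 3.115, -0.0]
ft_force: [0.7, -0.3, 0.1]
width: 35.4
```

Emit:
{"fn": "apply_moves", "kwargs": {
  "series": [
    [[0,0,0,0,0,0,0],[0,0,0,0,0,0,0],[0,0,0,0,0,0,0],[0,0,0,0,0,0,0]]
  ]
}}

```text
t: 45.15
ee_pos: [678.7, -3.1, 151.1]
orientation: [0.408, -3.115, 0.0]
ft_force: [-0.1, 0.7, -0.3]
width: 15.5
```

```bash
python3 -c "
from h import *
go(678,-2.5,290,104.9)"
```

```text
t 45.1 pos [678.7  -3.1 151.1] yaw 104.9 w 15.5 F [-0.1  0.7 -0.3] 
 shift [  0.05   0.07 -13.89] turn z 0.0 tilt fix [-0. -0.] j1,j6 [-0.02 -1.85]
```

Emit:
{"fn": "apply_moves", "kwargs": {
  "series": [
    [[0,0,0,0,0,0,0],[0,0,-1,0,0,0,0],[0,0,-2,0,0,0,0],[0,0,-2,0,0,0,0],[0,0,-3,0,0,0,0],[0,0,-3,0,0,0,0],[0,0,-3,0,0,0,0],[0,0,0,0,0,0,0],[0,0,0,0,0,0,0]]
  ]
}}

```text
t: 46.05
ee_pos: [678.5, -3.0, 291.3]
orientation: [-0.408, 3.115, -0.0]
ft_force: [-0.9, 0.8, -2.8]
width: 15.7
```

```bash
python3 -c "
from h import *
go(495.2,-3.3,290,104.9)"
```

```text
t 46.0 pos [678.5  -3.  291.3] yaw 104.9 w 15.7 F [-0.9  0.8 -2.8] 
 shift [17.72  4.69  0.12] turn z 0.0 tilt fix [-0.    0.03] j1,j6 [-0.02 -1.85]
```

Emit:
{"fn": "apply_moves", "kwargs": {
  "series": [
    [[2.94,0.78,0,0,0,0,0],[2.94,0.78,0,0,0,0,0],[2.94,0.78,0,0,0,0,0],[2.94,0.78,0,0,0,0,0],[2.94,0.78,0,0,0,0,0],[2.94,0.78,0,0,0,0,0],[0,0,0.5,0,0,0,0],[0,0,0,0,0,0,0],[0,0,0,0,0,0,0],[0,0,0,0,0,0,0]]
  ]
}}

```text
t: 47.05
ee_pos: [496.9, -3.2, 285.7]
orientation: [0.408, -3.115, -0.0]
ft_force: [0.3, 0.3, -3.3]
width: 15.3
```

```bash
python3 -c "
from h import *
go(495.7,-3.3,262,104.9)
d=ctrl.get_image('side');cv2.imwrite('pics/c12.png',cv2.resize(d['img'][105:255,220:420],(800,600),interpolation=2))
"
```

```text
t 47.0 pos [496.9  -3.2 285.7] yaw 104.9 w 15.3 F [ 0.3  0.3 -3.3] 
 shift [0.12 0.03 2.37] turn z 0.0 tilt fix [ 0.01 -0.02] j1,j6 [-0.03 -1.86]
```

View pics/c12.png

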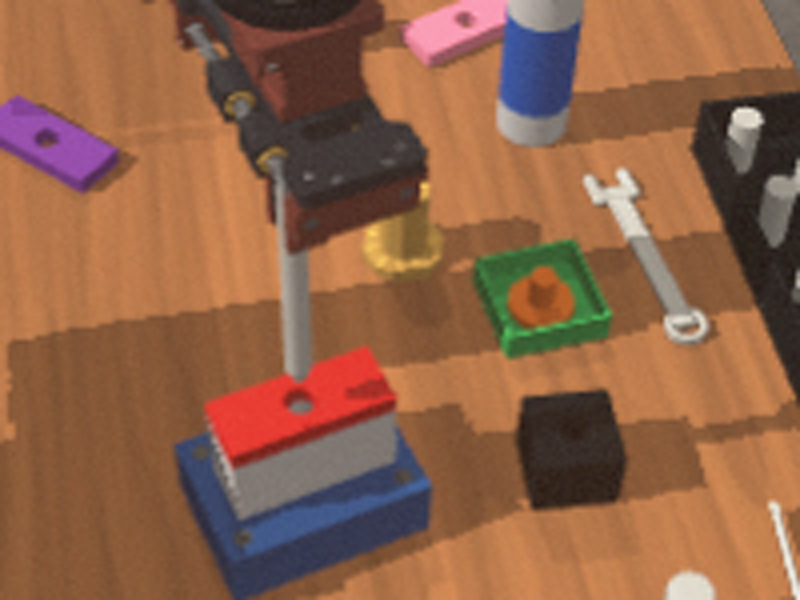

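```bash
python3 - <<'E'
from h import *
d=ctrl.get_image("side"); print(onz(d,[[294.6,205.4]],120), onz(d,[[294.5,198.7],[294.5,199.2]],145))
E
```

```text
[[495.70673182  -4.67899747]] [[496.32191005  -3.31550756]
 [496.09994747  -4.83664534]]
```

Emit:
{"fn": "apply_moves", "kwargs": {
  "series": [
    [[0.08,0,1,0,0,0,0],[0,0,0.6,0,0,0,0],[0,0,0.6,0,0,0,0],[0,0,0.5,0,0,0,0],[0,0,0.5,0,0,0,0],[0,0,0,0,0,0,0]]
  ]
}}

```text
t: 47.75
ee_pos: [495.1, -3.4, 253.4]
orientation: [0.408, -3.114, -0.0]
ft_force: [-0.2, -0.1, -2.8]
width: 15.4
```

```bash
python3 -c "
from h import *
go(495.7,-3.3,247,104.9)"
```

```text
t 47.8 pos [495.1  -3.4 253.4] yaw 104.9 w 15.4 F [-0.2 -0.1 -2.8] 
 shift [-0.06 -0.01  0.64] turn z 0.0 tilt fix [ 0.02 -0.06] j1,j6 [-0.03 -1.86]
```

Emit:
{"fn": "apply_moves", "kwargs": {
  "series": [
    [[0,0,0.6,0,0,0,0],[0,0,0.6,0,0,0,0],[0,0,0.6,0,0,0,0],[0,0,0,0,0,0,0]]
  ]
}}

```text
t: 48.15
ee_pos: [495.3, -3.4, 235.4]
orientation: [0.408, -3.115, -0.0]
ft_force: [0.3, 0.4, -4.3]
width: 15.3
```

Emit:
{"fn": "apply_moves", "kwargs": {
  "series": [
    [[0,0,0.7,0,0,0,0],[0,0,0.7,0,0,0,0],[0,0,0.7,0,0,0,0],[0,0,0,0,0,0,0]]
  ]
}}

```text
t: 48.55
ee_pos: [495.3, -3.4, 214.2]
orientation: [0.408, -3.114, -0.0]
ft_force: [0.7, 0.2, -2.7]
width: 15.7
```

```bash
python3 -c "
from h import *
go(495.7,-3.3,147,104.9)"
```

```text
t 48.5 pos [495.3  -3.4 214.2] yaw 104.9 w 15.7 F [ 0.7  0.2 -2.7] 
 shift [-0.05 -0.    6.72] turn z 0.0 tilt fix [ 0.02 -0.04] j1,j6 [-0.03 -1.86]
```

Tip ≈73 mm, no contact force. Continue to the socket mouth (tip 50 at TCP ≈191).

Emit:
{"fn": "apply_moves", "kwargs": {
  "series": [
    [[0,0,0.7,0,0,0,0],[0,0,0.7,0,0,0,0],[0,0,0.5,0,0,0,0],[0,0,0,0,0,0,0]]
  ]
}}

```text
t: 48.95
ee_pos: [495.8, -3.4, 195.6]
orientation: [-0.407, 3.114, 0.0]
ft_force: [3.3, 0.5, -4.7]
width: 15.7
```

Emit:
{"fn": "apply_moves", "kwargs": {
  "series": [
    [[0,0,0.4,0,0,0,0],[0,0,0.4,0,0,0,0],[0,0,0.4,0,0,0,0],[0,0,0,0,0,0,0]]
  ]
}}

```text
t: 49.35
ee_pos: [495.6, -3.4, 183.8]
orientation: [-0.408, 3.115, -0.0]
ft_force: [4.4, 0.5, -4.8]
width: 15.5
```

```bash
python3 -c "
from h import *
go(495.7,-3.3,147,104.9)"
```

```text
t 49.4 pos [495.6  -3.4 183.8] yaw 104.9 w 15.5 F [ 4.4  0.5 -4.8] 
 shift [-0.01  0.01  3.68] turn z 0.0 tilt fix [-0.    0.02] j1,j6 [-0.03 -1.86]
```

Emit:
{"fn": "apply_moves", "kwargs": {
  "series": [
    [[-0.05,0,0.3,0,0,0,0],[0,0,0.5,0,0,0,0],[0,0,0.5,0,0,0,0],[0,0,0,0,0,0,0]]
  ]
}}

```text
t: 49.75
ee_pos: [495.6, -3.3, 170.3]
orientation: [0.408, -3.114, -0.0]
ft_force: [5.0, 0.7, -5.4]
width: 15.7
```

Emit:
{"fn": "apply_moves", "kwargs": {
  "series": [
    [[0,0,0.5,0,0,0,0],[0,0,0.5,0,0,0,0],[0,0,0.5,0,0,0,0],[0,0,0,0,0,0,0]]
  ]
}}

```text
t: 50.15
ee_pos: [495.7, -3.3, 155.4]
orientation: [0.408, -3.114, -0.0]
ft_force: [3.7, 0.5, -5.5]
width: 15.4
```

```bash
python3 -c "
from h import *
go(495.7,-3.3,147,104.9)"
```

```text
t 50.1 pos [495.7  -3.3 155.4] yaw 104.9 w 15.4 F [ 3.7  0.5 -5.5] 
 shift [ 0.   -0.    0.84] turn z 0.0 tilt fix [ 0.01 -0.03] j1,j6 [-0.03 -1.86]
```

Emit:
{"fn": "apply_moves", "kwargs": {
  "series": [
    [[0,0,0.4,0,0,0,0],[0,0,0.3,0,0,0,0],[0,0,0.1,0,0,0,0],[0,0,0,0,0,0,0],[0,0,0,0,0,0,0]]
  ]
}}

```text
t: 50.65
ee_pos: [495.8, -3.3, 148.0]
orientation: [0.408, -3.115, 0.0]
ft_force: [3.1, 0.8, -4.4]
width: 15.6
```

Emit:
{"fn": "apply_moves", "kwargs": {
  "series": [
    [[0,0,0.1,0,0,0,0],[0,0,0,0,0,0,0],[0,0,0,0,0,0,0]]
  ]
}}

```text
t: 50.95
ee_pos: [495.9, -3.3, 147.2]
orientation: [-0.408, 3.115, -0.0]
ft_force: [3.3, 0.7, -2.1]
width: 15.5
```

Emit:
{"fn": "apply_moves", "kwargs": {
  "series": [
    [[0,0,0.1,0,0,0,0],[0,0,0,0,0,0,0.6],[0,0,0,0,0,0,1],[0,0,0,0,0,0,1],[0,0,0,0,0,0,1],[0,0,0,0,0,0,1],[0,0,0,0,0,0,1],[0,0,-2,0,0,0,1],[0,0,-3,0,0,0,1],[0,0,-3,0,0,0,1],[0,0,-2.5,0,0,0,1]]
  ]
}}

```text
t: 52.05
ee_pos: [496.0, -3.3, 252.7]
orientation: [-0.408, 3.114, -0.0]
ft_force: [1.1, -1.3, 0.3]
width: 87.0
```

Emit:
{"fn": "apply_moves", "kwargs": {
  "series": [
    [[0.37,3.01,0,0,0,0,1],[0.37,3.01,0,0,0,0,1],[0.37,3.01,0,0,0,0,1],[0.37,3.01,0,0,0,0,1],[0.37,3.01,0,0,0,0,1],[0.37,3.01,0,0,0,0,1],[0.37,3.01,0,0,0,0,1],[0.37,3.01,0,0,0,0,1],[0,0,0,0,0,0,1]]
  ]
}}

```text
t: 52.95
ee_pos: [404.3, 223.9, 251.2]
orientation: [0.413, -3.114, -0.001]
ft_force: [0.1, -0.1, 0.7]
width: 88.0
```

```bash
cat > fin.py <<'E'
from h import *
for n in("top","side"):
    d=ctrl.get_image(n); cv2.imwrite(f'pics/{n}13.png',d['img'])
    hs=cv2.cvtColor(up(d["img"]),cv2.COLOR_BGR2HSV).astype(int); H,Sa,V=hs[...,0],hs[...,1],hs[...,2]
    for c in blobs((H>17)&(H<30)&(Sa>100)&(V>60),60):
        px=full(c.mean(0))
        if np.hypot(*(onz(d,[px],10)[0]-[600,215]))<100: print(n,"brass",px.round(1),full(c.min(0)),full(c.max(0)),[x if np.isscalar(x) else x.round(1) for x in rect(d,c,10)])
    print(n,"rod top expect",proj(d,[[495.5,-3.3,181],[495.5,-3.3,185],[495.5,-3.3,120]]).round(1).tolist(), "bush",proj(d,[[603,215,70]]).round(1))
    if n=="side":
        a=d["img"][150:240,260:330]; b=d["img"][125:215,285:355]
    else: c=d["img"][130:220,230:300]; e=d["img"][175:265,305:375]
f=lambda i:cv2.resize(i,(380,290),interpolation=2)
cv2.imwrite('pics/fin.png',np.vstack([np.hstack([f(a),f(b)]),np.hstack([f(c),f(e)])]))
E
python3 fin.py; python3 -c "
from h import *
go(603,215,235)"
```

```text
top brass [255.2 179.2] [243.375 167.875] [266.625 191.125] [array([603.2, 214.5]), 59.49147415161133, 59.2737922668457, 6.5929856300354]
top rod top expect [[344.1, 219.1], [344.1, 219.0], [342.9, 220.1]] bush [[251.  176.4]]
side brass [320.2 165.9] [310.875 157.375] [329.625 174.125] [array([603.7, 215.7]), 69.2960433959961, 56.88639450073242, 80.67584991455078]
side brass [321.1 153.4] [315.125 147.375] [326.375 159.375] [array([615.1, 266.8]), 52.32963562011719, 35.37799072265625, 79.88986206054688]
side rod top expect [[293.8, 189.3], [293.7, 188.2], [294.4, 205.0]] bush [[320.5 151.9]]
t 53.0 pos [405.1 221.9 251.1] yaw 105.0 w 87.7 F [ 0.   0.2 -0.3] 
 shift [-18.93  -5.8    1.61] turn z 0.0 tilt fix [-0.02 -0.01] j1,j6 [ 0.48 -1.36]Traceback (most recent call last):
  File "fin.py", line 13, in <module>
    cv2.imwrite('pics/fin.png',np.vstack([np.hstack([f(a),f(b)]),np.hstack([f(c),f(e)])]))
                                                                            ~^^^
  File "fin.py", line 12, in <lambda>
    f=lambda i:cv2.resize(i,(380,290),interpolation=2)
               ~~~~~~~~~~^^^^^^^^^^^^^^^^^^^^^^^^^^^^^
cv2.error: OpenCV(4.12.0) /io/opencv/modules/imgproc/src/resize.cpp:4086: error: (-215:Assertion failed) func != 0 in function 'resize'
```

```bash
python3 - <<'E'
import cv2,numpy as np
s=cv2.imread('pics/side13.png');t=cv2.imread('pics/top13.png')
f=lambda i:cv2.resize(i,(380,290),interpolation=2)
cv2.imwrite('pics/fin.png',np.vstack([np.hstack([f(s[170:245,245:343]),f(s[130:205,271:369])]),np.hstack([f(t[140:215,206:304]),f(t[185:260,295:393])])]))
E
```

```text
(no output)
```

View pics/fin.png

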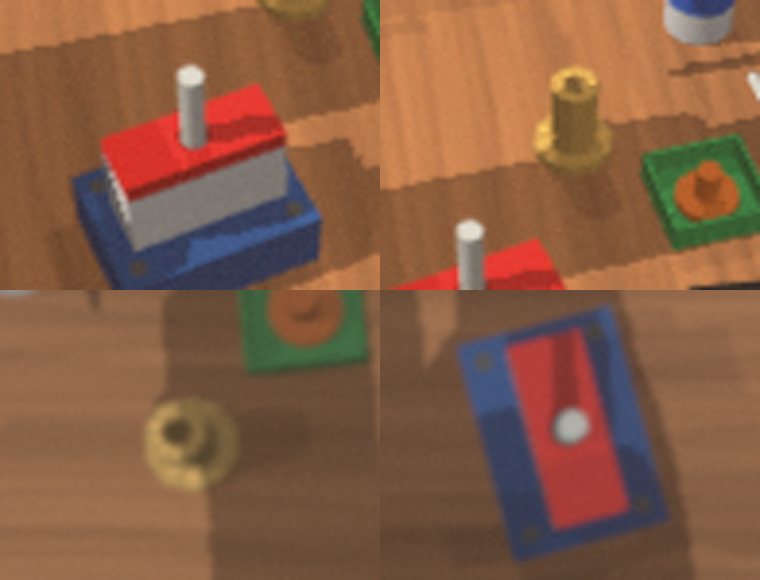

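Emit:
{"fn": "apply_moves", "kwargs": {
  "series": [
    [[-3.78,-1.18,0,0,0,0,1],[-3.78,-1.18,0,0,0,0,1],[-3.78,-1.18,0,0,0,0,1],[-3.78,-1.18,0,0,0,0,1],[-3.78,-1.18,0,0,0,0,1],[0,0,4,0,0,0,1],[0,0,4,0,0,0,1],[0,0,4,0,0,0,1],[0,0,0,0,0,0,1],[0,0,0,0,0,0,1],[0,0,0,0,0,0,1]]
  ]
}}

```text
t: 54.15
ee_pos: [604.8, 213.3, 133.5]
orientation: [-0.406, 3.112, 0.001]
ft_force: [0.2, -0.0, 0.5]
width: 87.7
```

```bash
python3 -c "
from h import *
go(603.1,214.3,40,105)"
```

```text
t 54.1 pos [604.8 213.3 133.5] yaw 104.9 w 87.7 F [ 0.2 -0.   0.5] 
 shift [0.17 0.14 9.35] turn z -0.1 tilt fix [0.01 0.2 ] j1,j6 [ 0.32 -1.51]
```

Emit:
{"fn": "apply_moves", "kwargs": {
  "series": [
    [[0.08,0.14,3,0,0,0,1],[0,0,3,0,0,0,1],[0,0,2,0,0,0,1],[0,0,1.2,0,0,0,1],[0,0,0,0,0,0,1],[0,0,0,0,0,0,1],[0,0,0,0,0,0,1]]
  ]
}}

```text
t: 54.85
ee_pos: [603.2, 214.9, 40.9]
orientation: [-0.408, 3.112, 0.001]
ft_force: [-0.6, -0.5, 0.4]
width: 87.9
```

```bash
python3 -c "
from h import *
go(603.1,214.3,40,105)"
```

```text
t 54.9 pos [603.2 214.9  40.9] yaw 104.9 w 87.9 F [-0.6 -0.5  0.4] 
 shift [ 0.03 -0.06  0.09] turn z -0.1 tilt fix [0.01 0.16] j1,j6 [ 0.32 -1.51]
```

Emit:
{"fn": "apply_moves", "kwargs": {
  "series": [
    [[0,0,0,0,0,0,0],[0,0,0,0,0,0,0],[0,0,0,0,0,0,0],[0,0,0,0,0,0,0],[0,0,0,0,0,0,0],[0,0,0,0,0,0,0],[0,0,0,0,0,0,0],[0,0,0,0,0,0,0],[0,0,0,0,0,0,0],[0,0,0,0,0,0,0]]
  ]
}}

```text
t: 55.85
ee_pos: [602.0, 214.6, 39.1]
orientation: [0.408, -3.115, -0.0]
ft_force: [0.6, 1.1, -0.6]
width: 36.8
```

```bash
python3 -c "
from h import *
go(603.1,214.3,40,105)"
```

```text
t 55.9 pos [602.  214.6  39.1] yaw 104.9 w 36.8 F [ 0.6  1.1 -0.6] 
 shift [-0.1  -0.05 -0.09] turn z -0.1 tilt fix [ 0.   -0.01] j1,j6 [ 0.32 -1.51]
```

Emit:
{"fn": "apply_moves", "kwargs": {
  "series": [
    [[0,0,-1.5,0,0,0,0],[0,0,-3,0,0,0,0],[0,0,-4,0,0,0,0],[0,0,-4,0,0,0,0],[0,0,-4,0,0,0,0],[0,0,-4,0,0,0,0],[0,0,-1,0,0,0,0],[0,0,0,0,0,0,0],[0,0,0,0,0,0,0],[0,0,0,0,0,0,0]]
  ]
}}

```text
t: 56.85
ee_pos: [600.7, 214.1, 251.5]
orientation: [0.407, -3.111, 0.001]
ft_force: [0.4, -0.1, -3.0]
width: 36.8
```

```bash
python3 -c "
from h import *
go(495.3,-3.2,250,105)"
```

```text
t 56.9 pos [600.7 214.1 251.5] yaw 104.9 w 36.8 F [ 0.4 -0.1 -3. ] 
 shift [ 15.77 -18.28   0.23] turn z -0.1 tilt fix [-0.02 -0.25] j1,j6 [ 0.32 -1.51]
```

Emit:
{"fn": "apply_moves", "kwargs": {
  "series": [
    [[1.78,-2.03,0,0,0,0,0],[1.78,-2.03,0,0,0,0,0],[1.78,-2.03,0,0,0,0,0],[1.78,-2.03,0,0,0,0,0],[1.78,-2.03,0,0,0,0,0],[1.78,-2.03,0,0,0,0,0],[1.78,-2.03,0,0,0,0,0],[1.78,-2.03,0,0,0,0,0],[1.78,-2.03,0,0,0,0,0],[0,0,0,0,0,0,0],[0,0,0,0,0,0,0]]
  ]
}}

```text
t: 57.95
ee_pos: [493.7, -3.5, 253.0]
orientation: [0.405, -3.113, -0.001]
ft_force: [0.6, -0.0, -3.1]
width: 37.1
```

Emit:
{"fn": "apply_moves", "kwargs": {
  "series": [
    [[0,0,1,0,0,0,0],[0,0,0.5,0,0,0,0],[0,0,0,0,0,0,0],[0,0,0,0,0,0,0],[0,0,0,0,0,0,0],[0,0,0,0,0,0,0]]
  ]
}}

```text
t: 58.55
ee_pos: [494.4, -3.1, 239.4]
orientation: [-0.408, 3.115, -0.0]
ft_force: [0.3, -0.3, -4.0]
width: 36.7
```

```bash
python3 -c "
from h import *
go(494.5,-3.4,225,105)
d=ctrl.get_image('side');cv2.imwrite('pics/c14.png',cv2.resize(d['img'][150:240,240:360],(800,600),interpolation=2))
"
```

```text
t 58.5 pos [494.4  -3.1 239.4] yaw 104.9 w 36.7 F [ 0.3 -0.3 -4. ] 
 shift [ 0.   -0.03  1.44] turn z -0.1 tilt fix [-0.01  0.02] j1,j6 [-0.03 -1.86]
```

View pics/c14.png

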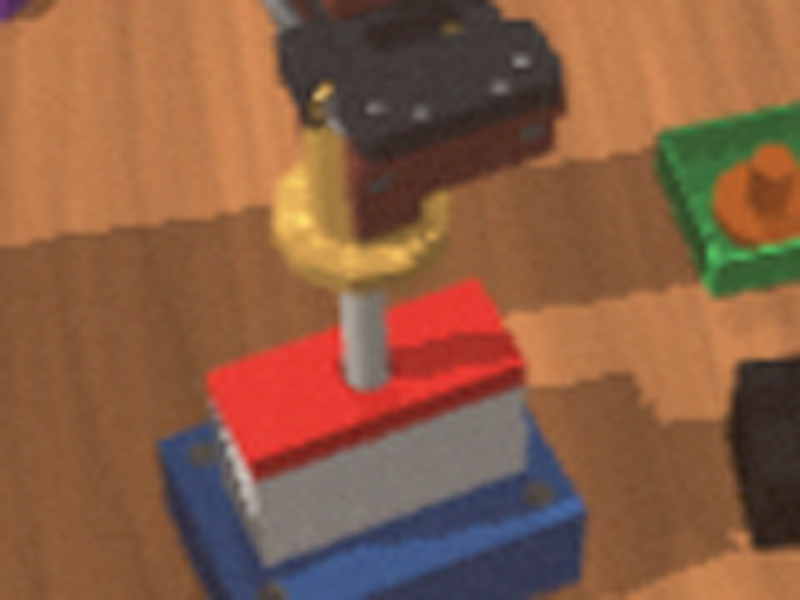

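Emit:
{"fn": "apply_moves", "kwargs": {
  "series": [
    [[0,0,0.8,0,0,0,0],[0,0,0.5,0,0,0,0],[0,0,0.3,0,0,0,0],[0,0,0.2,0,0,0,0],[0,0,0,0,0,0,0]]
  ]
}}

```text
t: 59.1
ee_pos: [494.1, -3.3, 220.8]
orientation: [0.408, -3.114, -0.0]
ft_force: [-0.6, 0.2, -3.4]
width: 37.1
```

Emit:
{"fn": "apply_moves", "kwargs": {
  "series": [
    [[0,0,0.2,0,0,0,0],[0,0,0.2,0,0,0,0],[0,0,0,0,0,0,0]]
  ]
}}

```text
t: 59.4
ee_pos: [494.1, -3.3, 217.0]
orientation: [0.408, -3.115, -0.0]
ft_force: [0.1, -0.2, -3.7]
width: 36.9
```

Emit:
{"fn": "apply_moves", "kwargs": {
  "series": [
    [[0,0,0.5,0,0,0,0],[0,0,0.5,0,0,0,0],[0,0,0.5,0,0,0,0],[0,0,0.5,0,0,0,0],[0,0,0,0,0,0,0]]
  ]
}}

```text
t: 59.9
ee_pos: [493.7, -3.2, 196.3]
orientation: [0.408, -3.113, -0.0]
ft_force: [0.4, -0.4, -3.4]
width: 36.5
```

Emit:
{"fn": "apply_moves", "kwargs": {
  "series": [
    [[0,0,0.7,0,0,0,0],[0,0,0.7,0,0,0,0],[0,0,0.7,0,0,0,0],[0,0,0.5,0,0,0,0],[0,0,0,0,0,0,0]]
  ]
}}

```text
t: 60.4
ee_pos: [493.7, -3.2, 170.3]
orientation: [0.408, -3.113, -0.0]
ft_force: [-0.3, 0.4, -3.0]
width: 37.1
```

Emit:
{"fn": "apply_moves", "kwargs": {
  "series": [
    [[0,0,0.5,0,0,0,0],[0,0,0.3,0,0,0,0],[0,0,0.1,0,0,0,0],[0,0,0,0,0,0,0],[0,0,0,0,0,0,0]]
  ]
}}

```text
t: 60.9
ee_pos: [494.3, -3.3, 162.3]
orientation: [-0.408, 3.115, -0.0]
ft_force: [0.3, -1.4, -3.5]
width: 36.7
```

Emit:
{"fn": "apply_moves", "kwargs": {
  "series": [
    [[0,0,0.1,0,0,0,0],[0,0,0,0,0,0,0],[0,0,0,0,0,0,0]]
  ]
}}

```text
t: 61.2
ee_pos: [494.2, -3.2, 161.2]
orientation: [-0.408, 3.115, -0.0]
ft_force: [-0.3, -0.3, -2.7]
width: 36.8
```

Emit:
{"fn": "apply_moves", "kwargs": {
  "series": [
    [[0,0,0.1,0,0,0,0],[0,0,0,0,0,0,0],[0,0,0,0,0,0,0.6],[0,0,0,0,0,0,1],[0,0,0,0,0,0,1],[0,0,0,0,0,0,1],[0,0,0,0,0,0,1],[0,0,0,0,0,0,1],[0,0,-2,0,0,0,1],[0,0,-3,0,0,0,1],[0,0,-3,0,0,0,1],[0,0,-3,0,0,0,1]]
  ]
}}

```text
t: 62.4
ee_pos: [494.0, -3.2, 271.2]
orientation: [0.408, -3.115, -0.0]
ft_force: [0.4, -0.0, -0.2]
width: 87.8
```

Emit:
{"fn": "apply_moves", "kwargs": {
  "series": [
    [[0.37,3.01,0,0,0,0,1],[0.37,3.01,0,0,0,0,1],[0.37,3.01,0,0,0,0,1],[0.37,3.01,0,0,0,0,1],[0.37,3.01,0,0,0,0,1],[0.37,3.01,0,0,0,0,1],[0.37,3.01,0,0,0,0,1],[0.37,3.01,0,0,0,0,1],[0,0,0,0,0,0,1],[0,0,0,0,0,0,1]]
  ]
}}

```text
t: 63.4
ee_pos: [403.4, 222.0, 270.1]
orientation: [0.411, -3.115, 0.001]
ft_force: [-0.2, 0.1, -0.5]
width: 87.7
```

```bash
python3 - <<'E'
from h import *
s=ctrl.get_image('side');t=ctrl.get_image('top')
f=lambda i:cv2.resize(i,(400,600),interpolation=2)
cv2.imwrite('pics/end.png',np.hstack([f(s['img'][135:255,255:335]),f(t['img'][160:280,302:382])]))
print(proj(s,[[495.3,-3.2,190],[495.3,-3.2,120],[495.3,-3.2,181]]),proj(t,[[495.3,-3.2,190],[495.3,-3.2,120],[495.3,-3.2,181]]))
E
```

```text
[[293.55315891 186.84719975]
 [294.35041012 204.95087085]
 [293.66054564 189.29154268]] [[344.19386493 219.04714412]
 [342.89866828 220.21838649]
 [344.0166508  219.20740607]]
```

View pics/end.png

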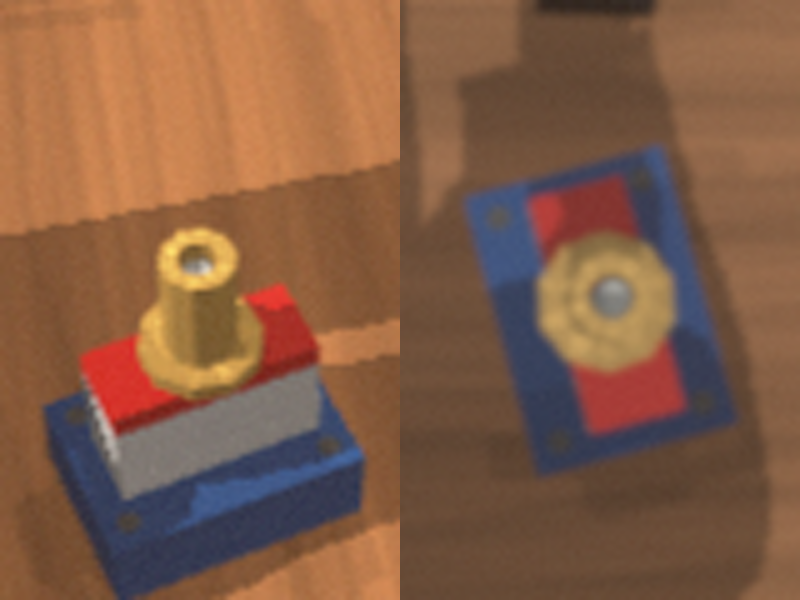

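```bash
python3 -c "
from h import *
for n in('top','side'):
    d=ctrl.get_image(n); hs=cv2.cvtColor(up(d['img']),cv2.COLOR_BGR2HSV); m=(hs[...,0]>2)&(hs[...,0]<15)&(hs[...,1]>190)&(hs[...,2]>90)
    for c in blobs(m,60): print(n,'orange',rect(d,c,12))
print(ctrl.close_job())"
```

```text
side orange (array([692.96765137, 145.32983398]), 50.65306091308594, 45.510955810546875, -86.35582304000854)
the job is handed in; nothing more can be done
None
```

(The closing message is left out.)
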